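# Scrap the rejects, comb the rails on the counting board and book the batch in

### The job

First clear the rejects: push every cracked bronze block from the red mat through the sprung flap in the top of the green scrap bin, so that the flap closes behind it. Next, with the rake, comb all the scattered steel rails on the counting board up to the stop bar until they lie flat in the yellow strip, parallel to the stop, never touching them with the gripper, and stand the rake back in the middle of its blue mat. Then book the batch in by pressing the panel's white, green and blue keys fully down, one at a time in that order, never the red one; leave the beacon lamp and the hub flange alone, and see that the rails are still in order at the end.

Things in the scene. Friction and masses are not known exactly. Their poses are not given: they have to be found in the camera images.
- board_o (a point): Counting board fixed on the bench: black bed 235 mm (x) by 300 mm (y), 6 mm thick, no side walls. This point: centre of the bed's upper face; x points to the aluminium stop bar along the far edge (runs along y, 24 mm above the bed, its near face at x = +105 mm). Yellow strip, full width, from x = +36 mm to the stop.
- rail1_c (a point): Loose square steel selector rail, 100 x 12 x 12 mm, 113 g, two dark bands near one end; three to six rails lie scattered askew on the board, the others are absent (None). This point is its centre; x runs along its length.
- rail2_c (a point): Loose square steel selector rail, 100 x 12 x 12 mm, 113 g, two dark bands near one end; three to six rails lie scattered askew on the board, the others are absent (None). This point is its centre; x runs along its length.
- rail3_c (a point): Loose square steel selector rail, 100 x 12 x 12 mm, 113 g, two dark bands near one end; three to six rails lie scattered askew on the board, the others are absent (None). This point is its centre; x runs along its length.
- rail4_c (a point): Loose square steel selector rail, 100 x 12 x 12 mm, 113 g, two dark bands near one end; three to six rails lie scattered askew on the board, the others are absent (None). This point is its centre; x runs along its length.
- rail5_c (a point): Loose square steel selector rail, 100 x 12 x 12 mm, 113 g, two dark bands near one end; three to six rails lie scattered askew on the board, the others are absent (None). This point is its centre; x runs along its length.
- rail6_c (a point): Loose square steel selector rail, 100 x 12 x 12 mm, 113 g, two dark bands near one end; three to six rails lie scattered askew on the board, the others are absent (None). This point is its centre; x runs along its length.
- rake_c (a point): Hand rake, 0.2 to 0.3 kg, standing level on its tines and tail foot. Orange handle bar 20 mm wide (y), 26 mm high, 115 mm long (x). This point: mid-height of the bar, 55 mm above the rake's underside, near the centre of mass; grip here from above, across y. x points to the head. Black tail foot, 20 mm wide, reaches the underside at x = -61 to -75 mm.
- rake_tines (a point): Rake head: seven aluminium tines in a row 120 mm wide (y), 8 mm wide with 10.7 mm gaps (a rail cannot pass between), 34 mm tall. This point: middle of the row's front face at the rake's underside, 40 mm ahead of the handle point and 55 mm below it.
- rake_mat: Blue rake mat, 160 mm (x) by 150 mm (y), 4 mm thick, fixed on the bench left of the board, nearer or farther than the red mat. Origin: centre of its underside.
- block1_c (a point): Cracked bronze guide block (reject), 36 (x) x 30 (y) x 60 mm tall, 150 g, standing on the red mat (150 x 150 mm, 3 mm thick) left of the board; two or three are there, the others absent (None). This point is its centre.
- block2_c (a point): Cracked bronze guide block (reject), 36 (x) x 30 (y) x 60 mm tall, 150 g, standing on the red mat (150 x 150 mm, 3 mm thick) left of the board; two or three are there, the others absent (None). This point is its centre.
- block3_c (a point): Cracked bronze guide block (reject), 36 (x) x 30 (y) x 60 mm tall, 150 g, standing on the red mat (150 x 150 mm, 3 mm thick) left of the board; two or three are there, the others absent (None). This point is its centre.
- bin_top (a point): Green scrap bin, fixed, 140 x 140 x 210 mm tall, right of the board. This point: centre of its top face, x, y along its sides. The opening runs from x = -52 to +47 mm and y = -66 to +66 mm and is closed flush by the grey push flap. Inside, a ramp falls from the -x wall (120 mm below the top) to the floor (205 mm below).
- flap (a joint): Bin flap, 94 mm long, hinged at the +x side of the opening (axis along y); its free edge, with a black band at the -x side, swings down into the bin. 0 shut, 1.45 rad fully open. Sprung shut: pushing at its middle takes 4 N at first, 8 to 10 N when well open; a block laid on it stays on top.
- key_white_top (a point): Centre of the top face of the white key, 28 mm across; it moves down with the key. Its x, y lie along the panel's sides. The grey panel, 170 x 140 x 45 mm high, fixed right of the board, nearer than the bin, has four keys on its top, 64 mm apart in a square, in an order that varies.
- key_white (a joint): Travel of the white key: 0 up, 0.006 m fully down (4 N, springs back); counts as pressed beyond 0.004.
- key_green_top (a point): Centre of the top face of the green key, 28 mm across; it moves down with the key. Its x, y lie along the panel's sides. The grey panel, 170 x 140 x 45 mm high, fixed right of the board, nearer than the bin, has four keys on its top, 64 mm apart in a square, in an order that varies.
- key_green (a joint): Travel of the green key: 0 up, 0.006 m fully down (4 N, springs back); counts as pressed beyond 0.004.
- key_blue_top (a point): Centre of the top face of the blue key, 28 mm across; it moves down with the key. Its x, y lie along the panel's sides. The grey panel, 170 x 140 x 45 mm high, fixed right of the board, nearer than the bin, has four keys on its top, 64 mm apart in a square, in an order that varies.
- key_blue (a joint): Travel of the blue key: 0 up, 0.006 m fully down (4 N, springs back); counts as pressed beyond 0.004.
- key_red (a joint): Travel of the red key: 0 up, 0.006 m fully down (4 N, springs back); counts as pressed beyond 0.004. The fourth key of the panel: do not press.
- beacon: Bystander: orange beacon lamp on a black foot, 100 mm across, 115 mm tall. Origin: centre of its underside.
- flange: Bystander: steel hub flange, 100 mm across, 55 mm tall. Origin: centre of its underside.

How it is judged:
By the outcome, as a careful person would: the job done as asked, in the order asked, and still so for the second after the job is handed in, with the robot touching nothing.
Of rail1, rail2, rail3, rail4, rail5, rail6 only 3 to 6 are there at a start; the rules pass over those that are not, and their reading is None.
Of block1, block2, block3 only 2 to 3 are there at a start; the rules pass over those that are not, and their reading is None.
At some moment in a run one of rail1, rail2, rail3, rail4, rail5, rail6 may be knocked a few centimetres aside while the robot is not near it.
Once in a run the grip may slacken for a moment while it holds something.
It also fails if it takes over 210 s, if anything falls off the work surface, if the arm or the gripper's body presses on something with over 40 N, if the wrist force passes 120 N, or if a joint passes its speed limit or range.

### The arm

A 6-joint arm with a two-finger parallel gripper is mounted at the origin on the work surface. World frame = base frame: x ahead of the robot, y to its left, z up, the work surface at z = 0. Lengths are in mm, angles in rad, forces in N, time in s.
With the tool pointing down it reaches from about 250 to 725 mm from the base axis. Payload 9.7 kg.
Tool frame: the origin (TCP) lies between the finger pads; the fingertips stand 25 mm ahead of it and the grasp point (between the pads) lies 6 mm ahead of it (manip.tip_extent is the z of the fingertips in the tool frame, in mm); z points along the fingers, y is the direction in which the jaws open and shut (so a half turn about z gives the same grasp; the last joint's range is limited). The gripper opens to 85 mm and grips with 20 to 120 N. Pads are 22 mm wide; open, the fingers measure 114 mm over their backs; the gripper's body (76 mm by 85 mm) begins 54 mm behind the grasp point. The pads swing forward as they close: fully open they stand 13 mm farther back than shut.
Start: joints at [1.138, 0.087, 0.176, 1.66, 0, 1.571], TCP at [230.675, 499.286, 256.284] pointing down, gripper open.
Joint ranges: [-3.13, 3.13], [-0.85, 1.81], [-1.15, 1.24], [-2.2, 2.28], [-1.44, 1.52], [-3.14, 3.14]. Speed limits (rad/s): [2.22, 2.22, 2.57, 3.14, 3.14, 3.14].

### API

Orientations are given as a unit quaternion [x, y, z, w].
In Python, from plant import observe, optics, manip gives the robot as it stands.
- The arm moves only by the shell command python3 -m jog 'ROWS' [FORCE]. ROWS is JSON, a list of rows, each a list of 3 entries, a list of its own where there are three numbers: the gripper's target within -1 to 1 (shut at 1, half-way at 0, fully open at -1), then the shift along the tool's x, y, z in cm, then the turn about the tool's z in rad. In form: [[jaw, [tx, ty, tz], spin], ...]. A call has 1 to 8 rows; each row shifts and turns the commanded pose from where the row before left it, along the tool's axes as they then stand; what a row does not reach is not made up. A row lasts 1/10 s, in which the tool goes at most 50 mm and 8.59 degrees, less where a joint would pass 70% of its speed; a pose out of reach is approached as far as the arm can. A call is refused whole if a number of a shift passes 5 or a number of a turn 0.15, either way. A call with a gripper value outside its range is refused whole. The fingers move at their own pace and stop on an object; FORCE is the grip in N (left out, the last holds). Time passes only in rows, so rows that do not move let the fingers close. It gives the time, the measured TCP pose, the force and the opening at its end, in the units of the state.
- observe(): the state, without advancing time (a new reading comes with each control period).
- optics.grab_frame(name): name is "scene" or "top"; returns a dict with "pixels" (420x560x3 uint8, red, green, blue), "fx", "fy", "cx", "cy" (pixels), "position" and "attitude" of the camera in the world. Camera axes: x right, y down, z forward; pixel columns grow to the right and rows downward; lengths in mm; the calibration is good to about 2 mm. A picture is of the moment at which its call begins. There is no depth.
- manip.hand_in(): hands the job in, once; it reports no verdict.
The state is a dict: "time": time; "q": joint angles; "qvel": joint speeds; "tau": joint torques, N m; "ee_pos": TCP position; "tcp_rot": TCP orientation; "ft_force": force on the tool from outside, world axes, zero at the start; "wrist_torque": the same for the moment, N m; "opening": finger opening in mm.
Only numpy, scipy, OpenCV 4.12 (cv2) and the standard library are available. Lean on these libraries where they do the work, as an engineer would, in place of code of your own. Each camera call takes 0.05 s, during which the arm holds its last target.

## Working session

There is one attempt and no reset: what is moved stays moved. The work goes in short steps, Python scripts to look and compute and a shell command to move; the robot and the scene stay as the last step left them, time stands still between calls to the robot, and variables do not carry over. Pictures are saved under pics/ and viewed, and the job is handed in when it is done.

```bash
ls; mkdir -p pics
python3 - <<'E'
from plant import observe, optics, manip
import cv2
print(observe(), manip.tip_extent)
for n in("scene","top"):
    f=optics.grab_frame(n)
    cv2.imwrite(f"pics/{n}0.png",f["pixels"][:,:,::-1])
    print({k:v for k,v in f.items() if k!="pixels"})
E
```

```text
pics
{'time': 0.0, 'q': array([1.13800153e+00, 8.74302120e-02, 1.75110237e-01, 1.65978007e+00,
       7.99593054e-06, 1.57078777e+00]), 'qvel': array([-0.00053237,  0.00019568, -0.00104516,  0.00019412, -0.0008353 ,
        0.00113974]), 'tau': array([ 2.96761784e-03, -5.20387423e+01,  4.64800680e+01,  1.62553391e-02,
        1.04198332e-04, -4.14108342e-06]), 'ee_pos': array([230.59008323, 499.10903572, 255.58719441]), 'tcp_rot': array([ 2.14708226e-01,  9.76678019e-01, -6.35797597e-04, -1.43869841e-04]), 'ft_force': array([ 0.14888169,  0.62220539, -0.3791098 ]), 'wrist_torque': array([ 0.01084245,  0.06271187, -0.02467176]), 'opening': 85.41440968321527} 25.0
{'fx': 431.0479147221614, 'fy': 431.0479147221614, 'cx': 286.90193754182616, 'cy': 213.6249202709658, 'position': array([1479.78875524,   93.95012112,  850.47869212]), 'attitude': array([ 0.5955617 ,  0.66584992, -0.33094498, -0.30401573])}
{'fx': 386.29538013049194, 'fy': 386.29538013049194, 'cx': 281.63487103029644, 'cy': 212.87430463260227, 'position': array([ 327.23153564,   10.77612221, 1107.60446031]), 'attitude': array([ 0.70951273, -0.69863857,  0.06467306, -0.06567514])}
```

View pics/scene0.png

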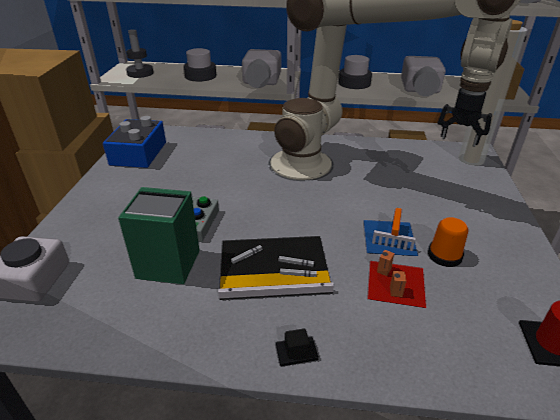

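View pics/top0.png

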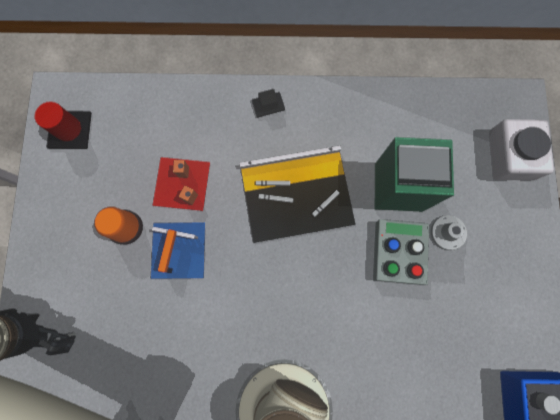

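Top view: red mat near (182,184) with two blocks at (179,167) and (187,193). The rake is on the blue mat at (178,250). Three rails lie at (272,184), (276,198) and (326,203). The bin is at (425,165), and the keys are white (417,247), blue (393,245), green (392,268), red (416,270).

```bash
cat > h.py <<'E'
from plant import observe, optics, manip
import cv2, numpy as np, json
from scipy.spatial.transform import Rotation as R
def grab(n,fn=None):
    f=optics.grab_frame(n)
    if fn: cv2.imwrite(f"pics/{fn}.png",f["pixels"][:,:,::-1])
    return f
CAM={'scene':(431.0479147221614,286.90193754182616,213.6249202709658,[1479.78875524,93.95012112,850.47869212],[0.5955617,0.66584992,-0.33094498,-0.30401573]),
'top':(386.29538013049194,281.63487103029644,212.87430463260227,[327.23153564,10.77612221,1107.60446031],[0.70951273,-0.69863857,0.06467306,-0.06567514])}
def w(n,u,v,z):
    f,cx,cy,p,q=CAM[n]; d=R.from_quat(q).apply([(u-cx)/f,(v-cy)/f,1]); p=np.array(p)
    return p+d*(z-p[2])/d[2]
def px(n,P):
    f,cx,cy,p,q=CAM[n]; c=R.from_quat(q).inv().apply(np.array(P,float)-p)
    return np.stack([f*c[...,0]/c[...,2]+cx,f*c[...,1]/c[...,2]+cy],-1)
def crop(n,fn,x0,y0,x1,y1,s):
    f=optics.grab_frame(n); im=f["pixels"][y0:y1,x0:x1,::-1]
    cv2.imwrite(f"pics/{fn}.png",cv2.resize(im,None,fx=s,fy=s,interpolation=cv2.INTER_CUBIC))
def st():
    o=observe(); e=R.from_quat(o['tcp_rot']); M=e.as_matrix()
    print('t',round(o['time'],2),'pos',o['ee_pos'].round(1),'toolx',M[:,0].round(3),'tooly',M[:,1].round(3),'z',M[:,2].round(3),'F',o['ft_force'].round(1),'op',round(o['opening'],1),'q',o['q'].round(2))
    return o,M
E
python3 - <<'E'
from h import *
im=cv2.imread('pics/top0.png')
a=cv2.resize(im[145:285,140:220],None,fx=7,fy=7,interpolation=cv2.INTER_CUBIC)[:, :]
cv2.imwrite('pics/a.png',cv2.resize(im[145:285,135:235],None,fx=4.2,fy=4.2,interpolation=cv2.INTER_CUBIC))
cv2.imwrite('pics/b.png',cv2.resize(im[140:250,230:365],None,fx=5.4,fy=5.4,interpolation=cv2.INTER_CUBIC))
cv2.imwrite('pics/c.png',cv2.resize(im[125:290,365:475],None,fx=3.6,fy=3.6,interpolation=cv2.INTER_CUBIC))
st()
E
```

```text
t 0.1 pos [230.6 499.1 255.7] toolx [-0.908  0.419 -0.   ] tooly [ 0.419  0.908 -0.001] z [-0.    -0.001 -1.   ] F [0.6 0.3 0.3] op 85.2 q [ 1.14  0.09  0.18  1.66 -0.    1.57]
```

View pics/a.png

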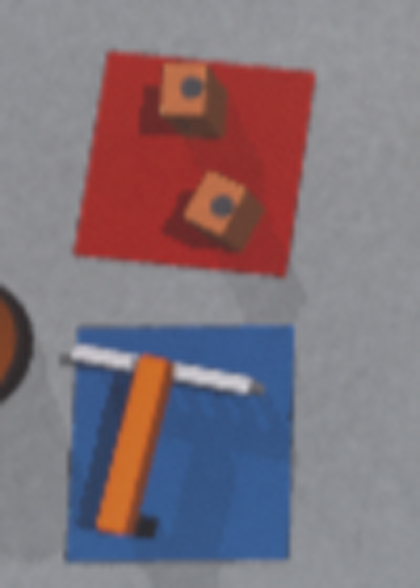

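View pics/b.png

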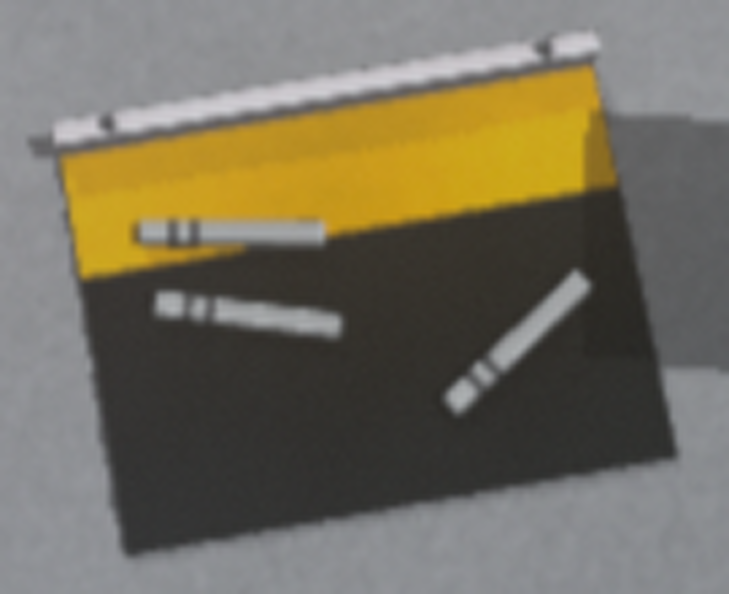

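View pics/c.png

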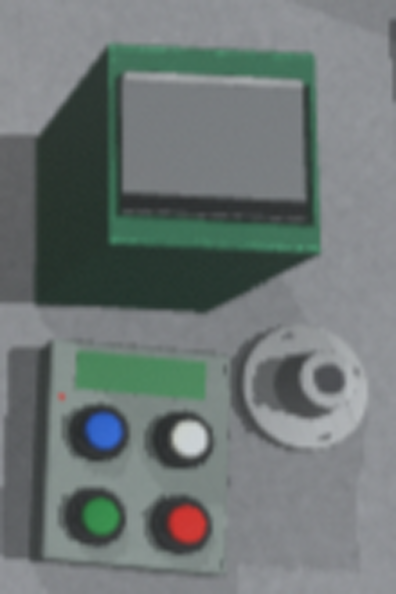

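Run:
```python
from h import *
def A(pts,z,ox,oy,s): return np.array([w('top',ox+(u+.5)/s-.5,oy+(v+.5)/s-.5,z)[:2] for u,v in pts]).round(1)
print('blk1',A([(163,62),(209,64),(206,117),(161,115)],63,135,145,4.2).tolist())
print('blk2',A([(212,171),(250,195),(225,238),(185,212)],63,135,145,4.2).tolist())
print('rmat',A([(107,51),(315,71),(287,277),(74,255)],3,135,145,4.2).tolist())
print('bmat',A([(77,325),(293,325),(290,559),(66,561)],4,135,145,4.2).tolist())
print('handle top z72',A([(138,356),(172,358),(133,535),(97,529)],72,135,145,4.2).tolist())
print('head top z38',A([(73,344),(258,378),(251,392),(73,360)],38,135,145,4.2).tolist())
print('board z6 corners(left-front,right-front,stop near l, r)',A([(127,553),(677,457),(60,155),(595,66)],6,230,140,5.4).tolist())
print('strip',A([(80,278),(619,188)],6,230,140,5.4).tolist())
print('rails z18 ends',A([(136,232),(326,232),(156,303),(342,326),(455,405),(583,280)],18,230,140,5.4).tolist())
print('bintop z210',A([(108,44),(316,53),(320,251),(109,244)],210,365,125,3.6).tolist())
print('flap ',A([(122,75),(305,82),(308,222),(119,214)],210,365,125,3.6).tolist())
print('panel z45',A([(50,340),(229,352),(224,574),(40,560)],45,365,125,3.6).tolist())
print('keys bgwr z60',A([(105,431),(102,517),(190,438),(189,524)],60,365,125,3.6).tolist())
print('flange',A([(325,378)],55,365,125,3.6).tolist(), 'beacon', w('top',118,225,115)[:2])
im=cv2.imread('pics/scene0.png')
cv2.imwrite('pics/d.png',cv2.resize(im[185:310,340:480],None,fx=4.8,fy=4.8,interpolation=cv2.INTER_CUBIC))
cv2.imwrite('pics/e.png',cv2.resize(im[180:285,110:230],None,fx=5.5,fy=5.5,interpolation=cv2.INTER_CUBIC))
```

```text
blk1 [[671.2, 321.7], [670.3, 290.7], [633.3, 290.4], [634.2, 320.5]]
blk2 [[596.2, 284.1], [580.2, 258.0], [550.9, 272.8], [568.0, 300.2]]
rmat [[698.5, 380.0], [686.0, 231.2], [536.8, 243.2], [550.0, 392.0]]
bmat [[500.7, 385.8], [503.0, 237.0], [344.0, 230.8], [340.4, 380.9]]
handle top z72 [[470.4, 321.9], [469.4, 299.9], [356.4, 317.1], [359.8, 340.1]]
head top z38 [[482.5, 376.0], [461.6, 251.4], [452.2, 255.6], [471.7, 375.1]]
board z6 corners(left-front,right-front,stop near l, r) [[446.9, 94.2], [502.9, -198.1], [665.5, 137.4], [721.3, -157.0]]
strip [[596.2, 124.1], [651.4, -169.3]]
rails z18 ends [[619.3, 93.5], [620.9, -9.0], [580.2, 81.7], [569.1, -18.1], [527.1, -78.5], [596.4, -147.2]]
bintop z210 [[688.8, -261.0], [684.6, -402.3], [546.1, -395.9], [548.7, -256.3]]
flap  [[666.8, -269.6], [663.7, -393.5], [565.8, -389.2], [569.3, -263.7]]
panel z45 [[512.2, -256.7], [504.9, -394.9], [335.8, -382.0], [344.0, -244.1]]
keys bgwr z60 [[440.5, -292.3], [376.1, -287.7], [436.2, -356.2], [371.9, -352.3]]
flange [[484.2, -463.3]] beacon [473.94258972 438.32831963]
```

View pics/d.png

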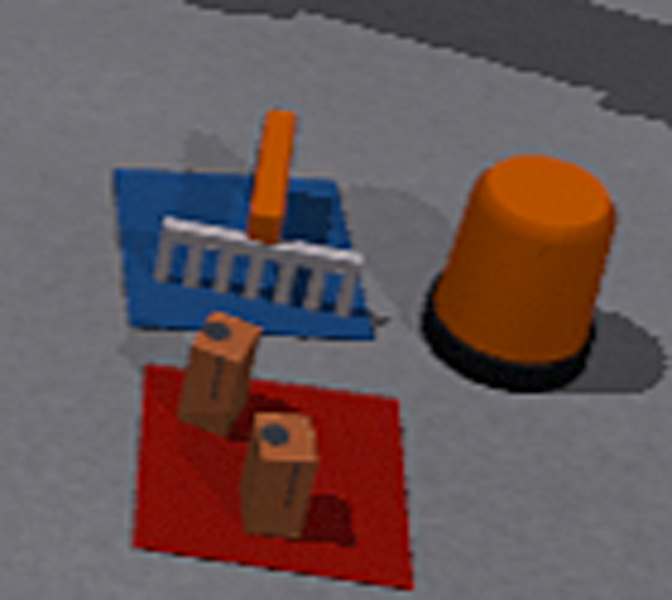

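View pics/e.png

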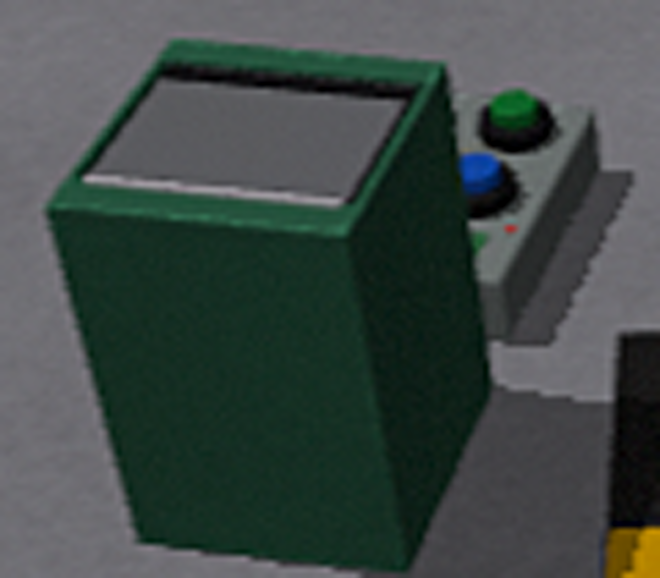

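Pictures: block 1 is at about (652,306), yaw about 1°. Block 2 is at about (574,279), yaw about −30°. The bin centre is about (617,−329), with the flap's free edge on the robot side. I'll take block 2 first, gripping across its 36 mm side.

```bash
cat >> h.py <<'E'
def to(x,y,z):
    o,M=st(); d=M.T@(np.array([x,y,z])-o['ee_pos']); print('shift cm',(d/10).round(2), 'rows>=',np.ceil(np.linalg.norm(d)/50))
def yaw(deg):
    o,M=st(); c=np.degrees(np.arctan2(M[1,1],M[0,1])); d=c-deg
    d=(d+180)%360-180; print('yaw now',c.round(2),'spin rad',np.radians(d).round(3))
E
python3 -m jog '[[-0.45,[0,0,0],-0.148],[-0.45,[0,0,0],-0.148],[-0.45,[0,0,0],-0.148],[-0.45,[0,0,0],-0.148],[-0.45,[0,0,0],-0.148],[-0.45,[0,0,0],-0.148],[-0.45,[0,0,0],-0.148],[-0.45,[0,0,0],-0.148]]' 60
python3 -m jog '[[-0.45,[0,0,0],-0.148],[-0.45,[0,0,0],-0.148],[-0.45,[0,0,0],0],[-0.45,[0,0,0],0]]'
python3 -c "
from h import *
yaw(150);to(574,279,150)"
```

```text
time: 0.9
ee_pos: [230.6, 499.2, 255.9]
tcp_rot: [-0.37, 0.929, -0.0, -0.0]
ft_force: [-0.6, 0.2, 0.2]
opening: 61.9
time: 1.3
ee_pos: [230.7, 499.2, 256.0]
tcp_rot: [-0.498, 0.867, -0.0, -0.0]
ft_force: [0.2, 0.4, 0.8]
opening: 61.7
t 1.3 pos [230.7 499.2 256. ] toolx [-0.504 -0.864  0.   ] tooly [-0.864  0.504 -0.   ] z [-0. -0. -1.] F [0.2 0.4 0.8] op 61.7 q [1.14 0.09 0.18 1.66 0.   0.1 ]
yaw now 149.74 spin rad -0.004
t 1.3 pos [230.7 499.2 256. ] toolx [-0.504 -0.864  0.   ] tooly [-0.864  0.504 -0.   ] z [-0. -0. -1.] F [0.2 0.4 0.8] op 61.7 q [1.14 0.09 0.18 1.66 0.   0.1 ]
shift cm [  1.72 -40.75  10.6 ] rows>= 9.0
```

```bash
python3 -m jog '[[-0.45,[0.17,-4.07,0.5],0],[-0.45,[0.17,-4.07,0.5],0],[-0.45,[0.17,-4.07,0.5],0],[-0.45,[0.17,-4.07,1],0],[-0.45,[0.17,-4.07,1],0],[-0.45,[0.17,-4.07,1],0],[-0.45,[0.17,-4.07,1],0],[-0.45,[0.17,-4.07,1],0]]'
python3 -m jog '[[-0.45,[0.17,-4.07,1],0],[-0.45,[0.17,-4.07,1],0],[-0.45,[0,0,0],0],[-0.45,[0,0,0],0],[-0.45,[0,0,0],0]]'
python3 -c "
from h import *
to(574,279,60);crop('top','p1',100,100,240,240,4)
crop('scene','p2',340,150,480,310,3.7)"
```

```text
time: 2.1
ee_pos: [507.1, 323.5, 190.8]
tcp_rot: [-0.498, 0.867, 0.0, 0.0]
ft_force: [-0.2, 1.1, -0.3]
opening: 61.6
time: 2.6
ee_pos: [574.1, 281.5, 171.6]
tcp_rot: [-0.499, 0.866, 0.0, 0.0]
ft_force: [0.9, 0.2, 0.8]
opening: 61.8
t 2.6 pos [574.1 281.5 171.6] toolx [-0.501 -0.865 -0.   ] tooly [-0.865  0.501  0.   ] z [-0.  0. -1.] F [0.9 0.2 0.8] op 61.8 q [ 0.46  0.29  0.24  1.53  0.   -0.59]
shift cm [ 0.23 -0.12 11.16] rows>= 3.0
```

View pics/p1.png

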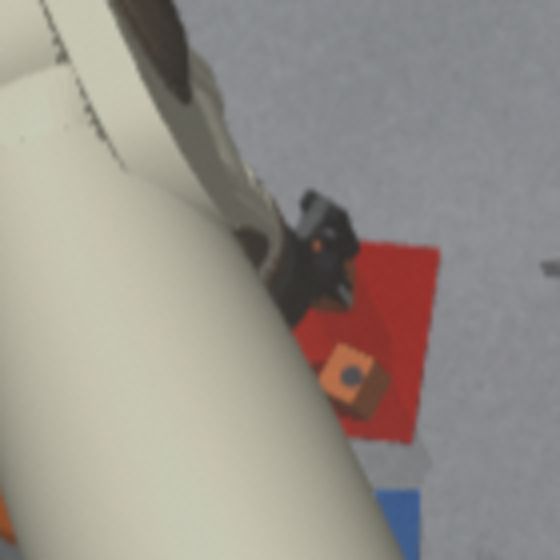

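View pics/p2.png

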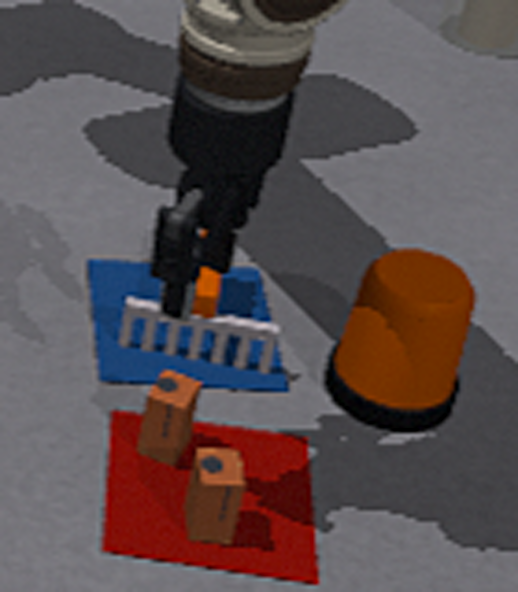

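```bash
python3 -c "
from h import *
o,M=st()
for s in (-1,1):
  for n in('top','scene'):
    p=o['ee_pos']+M@np.array([0,s*31,20]); print(n,s,p.round(),px(n,p).round(1))
"
```

```text
t 2.7 pos [574.  281.9 172. ] toolx [-0.5   -0.866 -0.001] tooly [-0.866  0.5   -0.   ] z [ 0.001  0.    -1.   ] F [ 0.3  0.2 -0.5] op 62.2 q [ 0.46  0.29  0.24  1.53  0.   -0.59]
top -1 [601. 266. 152.] [183.6 174.9]
scene -1 [601. 266. 152.] [387.1 234.3]
top 1 [547. 297. 152.] [170.1 195.1]
scene 1 [547. 297. 152.] [397.3 222.4]
```

```bash
python3 -m jog '[[-0.45,[0.28,-0.1,3.5],0],[-0.45,[0,0,4],0],[-0.45,[0,0,3.7],0],[-0.45,[0,0,0],0],[-0.45,[0,0,0],0]]' 60
python3 -c "
from h import *
to(574,279,60)
crop('scene','p3',340,150,480,310,3.7)"
```

```text
time: 3.2
ee_pos: [573.6, 278.7, 60.4]
tcp_rot: [-0.5, 0.866, 0.0, -0.0]
ft_force: [0.4, 1.0, 0.7]
opening: 61.8
t 3.2 pos [573.6 278.7  60.4] toolx [-0.499 -0.866  0.   ] tooly [-0.866  0.499  0.   ] z [-0. -0. -1.] F [0.4 1.  0.7] op 61.8 q [ 0.45  0.31  0.05  1.32  0.   -0.6 ]
shift cm [-0.04 -0.02  0.04] rows>= 1.0
```

View pics/p3.png

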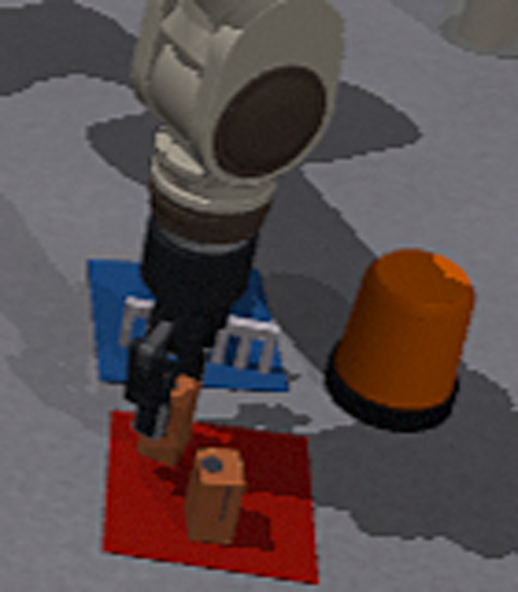

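The fingers straddle block 2, with the near finger at crop (150,400) in front of it. Closing and lifting.

```bash
python3 -m jog '[[1,[0,0,0],0],[1,[0,0,0],0],[1,[0,0,0],0],[1,[0,0,0],0],[1,[0,0,0],0],[1,[0,0,-1],0],[1,[0,0,-3],0],[1,[0,0,-3],0]]' 70
python3 -c "
from h import *
yaw(88)
to(640,0,190)"
```

```text
time: 4.05
ee_pos: [573.8, 277.9, 130.6]
tcp_rot: [-0.5, 0.866, -0.0, -0.0]
ft_force: [0.2, 0.4, -0.5]
opening: 34.9
t 4.05 pos [573.8 277.9 130.6] toolx [-0.5   -0.866  0.001] tooly [-0.866  0.5    0.   ] z [-0.001 -0.    -1.   ] F [ 0.2  0.4 -0.5] op 34.9 q [ 0.45  0.29  0.16  1.45 -0.   -0.6 ]
yaw now 149.99 spin rad 1.082
t 4.05 pos [573.8 277.9 130.6] toolx [-0.5   -0.866  0.001] tooly [-0.866  0.5    0.   ] z [-0.001 -0.    -1.   ] F [ 0.2  0.4 -0.5] op 34.9 q [ 0.45  0.29  0.16  1.45 -0.   -0.6 ]
shift cm [ 20.76 -19.63  -5.94] rows>= 6.0
```

```bash
python3 -m jog '[[1,[0,0,-3],0.135],[1,[0,0,-3],0.135],[1,[0,0,0],0.135],[1,[0,0,0],0.135],[1,[0,0,0],0.135],[1,[0,0,0],0.135],[1,[0,0,0],0.135],[1,[0,0,0],0.135]]' 70
python3 -c "
from h import *
P=np.array([w('scene',110+(u+.5)/5.5-.5,180+(v+.5)/5.5-.5,210)[:2] for u,v in [(172,40),(445,65),(350,237),(48,208)]]);print(P.round(1),P.mean(0))
P=np.array([w('scene',110+(u+.5)/5.5-.5,180+(v+.5)/5.5-.5,210)[:2] for u,v in [(165,66),(415,90),(345,205),(82,178)]]);print(P.round(1),P.mean(0))
yaw(88)
to(640,0,190)"
```

```text
time: 4.85
ee_pos: [574.1, 278.1, 190.4]
tcp_rot: [0.019, 1.0, 0.0, 0.0]
ft_force: [0.1, -0.9, -1.7]
opening: 35.2
[[ 548.  -395.2]
 [ 553.3 -256.3]
 [ 690.6 -259. ]
 [ 686.2 -398.4]] [ 619.527282  -327.2136048]
[[ 570.5 -389.9]
 [ 575.9 -264.4]
 [ 668.3 -268.5]
 [ 662.8 -392.6]] [ 619.40368272 -328.84487762]
t 4.85 pos [574.1 278.1 190.4] toolx [-0.999  0.038 -0.001] tooly [0.038 0.999 0.   ] z [ 0.001  0.    -1.   ] F [ 0.1 -0.9 -1.7] op 35.2 q [ 0.45  0.29  0.28  1.56 -0.    0.49]
yaw now 87.8 spin rad -0.004
t 4.85 pos [574.1 278.1 190.4] toolx [-0.999  0.038 -0.001] tooly [0.038 0.999 0.   ] z [ 0.001  0.    -1.   ] F [ 0.1 -0.9 -1.7] op 35.2 q [ 0.45  0.29  0.28  1.56 -0.    0.49]
shift cm [ -7.65 -27.54   0.04] rows>= 6.0
```

```bash
python3 -m jog '[[1,[-0.2,-2.5,0],0],[1,[-0.25,-4,0],0],[1,[-0.25,-4.3,0],0],[1,[-0.25,-4.3,-1],0],[1,[-0.25,-4.3,-1.5],0],[1,[-0.25,-4.3,-1.5],0],[1,[-0.25,-4.3,-1.5],0],[1,[-0.25,-4.3,-1.5],0]]' 70
python3 -m jog '[[1,[-0.25,-4.3,-1.5],0],[1,[-0.25,-4.3,-1.5],0],[1,[-0.25,-4.3,0],0],[1,[-0.25,-4.3,0],0],[1,[-0.25,-4.3,0],0],[1,[-0.2,-4.3,0],0],[1,[0,-2.1,0],0],[1,[0,0,0],0]]'
python3 -c "
from h import *
yaw(88.1)
to(586.5,-327,290)
crop('scene','p4',90,100,230,290,3)
crop('top','p5',350,110,480,240,4)
"
```

```text
time: 5.65
ee_pos: [582.6, -47.1, 261.2]
tcp_rot: [0.016, 1.0, -0.0, 0.001]
ft_force: [2.1, -0.3, -2.0]
opening: 34.9
time: 6.45
ee_pos: [587.6, -327.6, 289.1]
tcp_rot: [0.018, 1.0, -0.0, -0.0]
ft_force: [-0.1, 0.9, -1.0]
opening: 35.1
t 6.45 pos [ 587.6 -327.6  289.1] toolx [-0.999  0.036  0.001] tooly [ 0.036  0.999 -0.   ] z [-0.001 -0.    -1.   ] F [-0.1  0.9 -1. ] op 35.1 q [-0.51  0.43  0.66  1.8  -0.   -0.47]
yaw now 87.92 spin rad -0.003
t 6.45 pos [ 587.6 -327.6  289.1] toolx [-0.999  0.036  0.001] tooly [ 0.036  0.999 -0.   ] z [-0.001 -0.    -1.   ] F [-0.1  0.9 -1. ] op 35.1 q [-0.51  0.43  0.66  1.8  -0.   -0.47]
shift cm [ 0.11  0.06 -0.09] rows>= 1.0
```

View pics/p4.png

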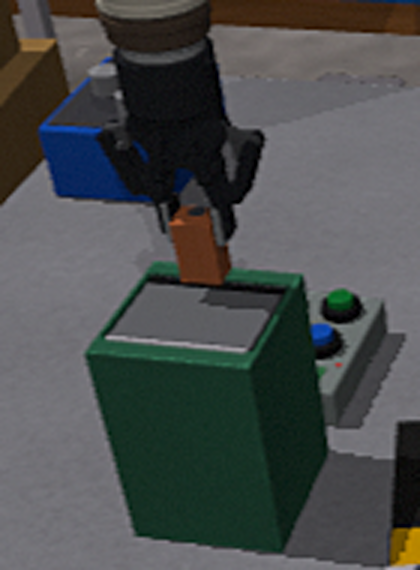

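View pics/p5.png

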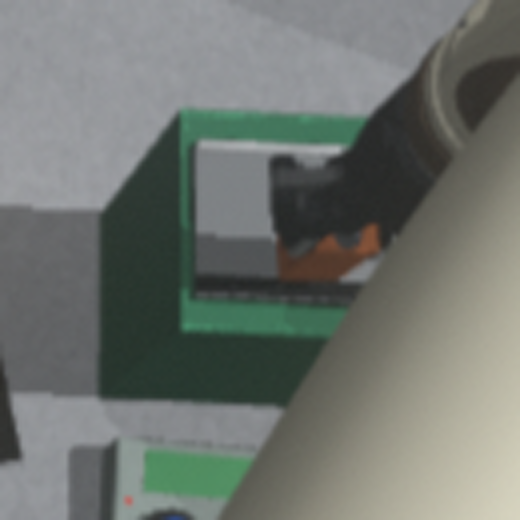

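```bash
python3 -c "
from h import *
for dx in(15,):
  for dy in(-18,18):
    for z in (232,292): print(dx,dy,z,(px('scene',[587.6+dx,-327.6+dy,z])-[90,100])*3)
    
"
```

```text
15 -18 232 [179.76365825 277.50158303]
15 -18 292 [166.7808546  217.07559127]
15 18 232 [220.73889188 280.36378265]
15 18 292 [209.09697817 219.87340144]
```

```bash
python3 -m jog '[[1,[0.1,0.05,1.5],0],[1,[0,0,1.5],0],[1,[0,0,1.5],0],[1,[0,0,1.5],0],[1,[0,0,1],0],[1,[0,0,0],0]]' 80
python3 -c "
from h import *
to(586.5,-327,170)
crop('scene','p6',90,100,230,290,3)
"
```

```text
time: 7.15
ee_pos: [586.9, -322.7, 218.7]
tcp_rot: [0.016, 1.0, 0.0, -0.001]
ft_force: [-4.1, 1.2, 0.5]
opening: 35.0
t 7.15 pos [ 586.9 -322.7  218.7] toolx [-0.999  0.032  0.002] tooly [0.032 0.999 0.001] z [-0.002  0.001 -1.   ] F [-4.1  1.2  0.5] op 35.0 q [-0.5   0.38  0.45  1.64 -0.   -0.47]
shift cm [ 0.01 -0.43  4.87] rows>= 1.0
```

View pics/p6.png

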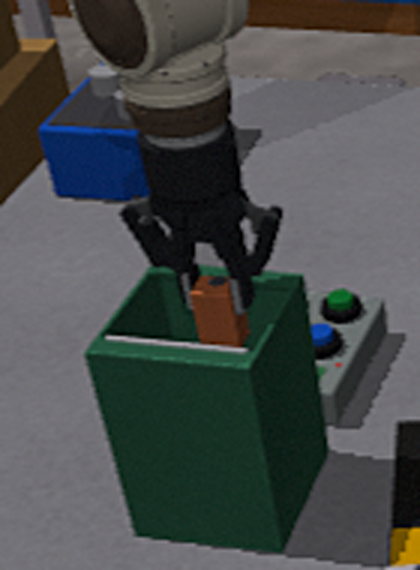

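```bash
python3 -m jog '[[1,[0,-0.2,1.5],0],[1,[0,-0.2,1.5],0],[1,[0,0,1.2],0],[1,[0,0,0.6],0],[1,[0,0,0],0]]' 80
python3 -c "
from h import *
to(586.5,-327,170)
crop('scene','p7',90,100,230,290,3)
"
```

```text
time: 7.7
ee_pos: [586.3, -327.8, 170.0]
tcp_rot: [0.016, 1.0, 0.001, -0.002]
ft_force: [-7.9, -0.5, -3.6]
opening: 34.7
t 7.7 pos [ 586.3 -327.8  170. ] toolx [-0.999  0.033  0.003] tooly [0.033 0.999 0.001] z [-0.003  0.001 -1.   ] F [-7.9 -0.5 -3.6] op 34.7 q [-0.51  0.37  0.35  1.55 -0.   -0.48]
shift cm [-0.02  0.08  0.  ] rows>= 1.0
```

View pics/p7.png

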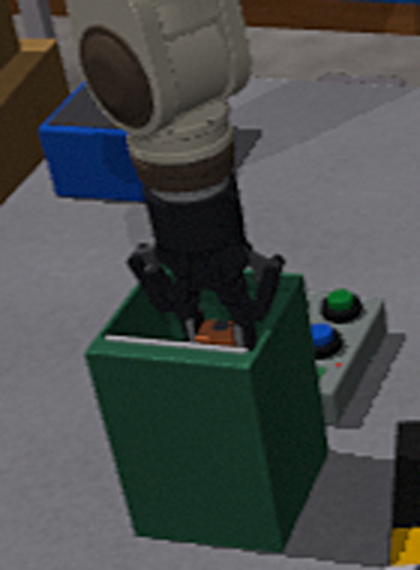

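```bash
python3 -m jog '[[-0.3,[0,0,0],0],[-0.3,[0,0,0],0],[-0.3,[0,0,0],0],[-0.3,[0,0,0],0]]' 80
python3 -c "
from h import *
st()
crop('scene','p8',90,100,230,290,3)
"
```

```text
time: 8.15
ee_pos: [587.6, -328.1, 172.0]
tcp_rot: [0.016, 1.0, -0.0, 0.001]
ft_force: [-2.5, 1.6, 2.7]
opening: 55.1
t 8.15 pos [ 587.6 -328.1  172. ] toolx [-0.999  0.033 -0.001] tooly [ 0.033  0.999 -0.   ] z [ 0.001 -0.    -1.   ] F [-2.5  1.6  2.7] op 55.1 q [-0.51  0.37  0.35  1.55  0.   -0.48]
```

View pics/p8.png

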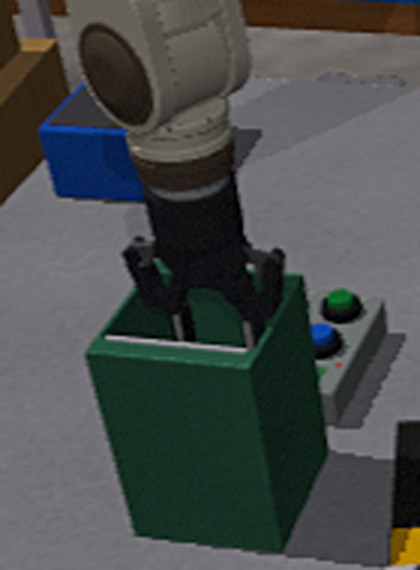

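```bash
python3 -m jog '[[-0.3,[0,0,-1.5],0],[-0.3,[0,0,-3],0],[-0.3,[0,0,-3],0],[-0.3,[0,0,-3],0],[-0.3,[0,0,-2],0],[-0.3,[0,0,0],0]]' 80
python3 -c "
from h import *
yaw(181);to(574,278,200)
crop('scene','p9',90,100,230,290,3)
"
```

```text
time: 8.8
ee_pos: [588.2, -328.5, 299.8]
tcp_rot: [0.016, 1.0, -0.001, 0.003]
ft_force: [0.3, -0.3, -0.0]
opening: 55.7
t 8.8 pos [ 588.2 -328.5  299.8] toolx [-0.999  0.033 -0.006] tooly [ 0.033  0.999 -0.003] z [ 0.005 -0.003 -1.   ] F [ 0.3 -0.3 -0. ] op 55.7 q [-0.51  0.44  0.69  1.81  0.   -0.48]
yaw now 88.13 spin rad -1.621
t 8.8 pos [ 588.2 -328.5  299.8] toolx [-0.999  0.033 -0.006] tooly [ 0.033  0.999 -0.003] z [ 0.005 -0.003 -1.   ] F [ 0.3 -0.3 -0. ] op 55.7 q [-0.51  0.44  0.69  1.81  0.   -0.48]
shift cm [ 3.46 60.6   9.8 ] rows>= 13.0
```

View pics/p9.png

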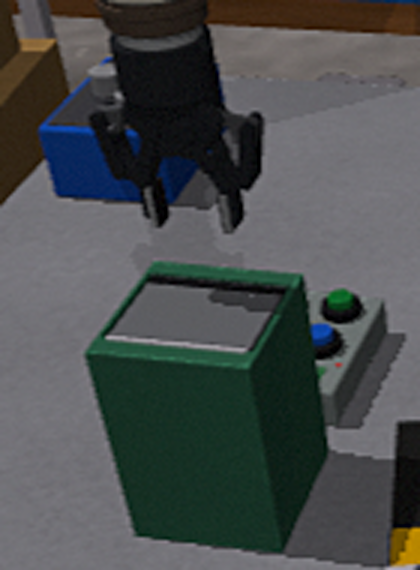

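```bash
python3 -m jog '[[-0.45,[-0.2,3,0],0],[-0.45,[-0.2,4.3,0],0],[-0.45,[-0.25,4.3,0],0],[-0.45,[-0.25,4.3,0],0],[-0.45,[-0.25,4.3,1],0],[-0.45,[-0.25,4.3,1],0],[-0.45,[-0.25,4.3,1],0],[-0.45,[-0.25,4.3,1],0]]' 80
python3 -m jog '[[-0.45,[-0.25,4.3,1],0],[-0.45,[-0.25,4.3,1],0],[-0.45,[-0.35,4.3,1],0],[-0.45,[-0.35,4.3,1],0],[-0.45,[-0.35,4.3,1],0],[-0.45,[-0.35,4.3,1],0],[-0.45,[-0.35,4.3,0],0],[-0.45,[0,0,0],0]]'
python3 -m jog '[[-0.45,[0,0,0],-0.148],[-0.45,[0,0,0],-0.148],[-0.45,[0,0,0],-0.148],[-0.45,[0,0,0],-0.148],[-0.45,[0,0,0],-0.148],[-0.45,[0,0,0],-0.148],[-0.45,[0,0,0],-0.148],[-0.45,[0,0,0],-0.148]]'
python3 -m jog '[[-0.45,[0,0,0],-0.148],[-0.45,[0,0,0],-0.148],[-0.45,[0,0,0],-0.141],[-0.45,[0,0,0],0]]'
python3 -c "
from h import *
f=lambda u,v:w('scene',340+(u+.5)/4.8-.5,185+(v+.5)/4.8-.5,63)[:2].round(1).tolist()
print([f(*p) for p in[(255,413),(313,420),(318,463),(247,457)]],[f(*p) for p in[(206,312),(263,326),(243,355),(190,345)]])
yaw(181);to(652,306,60)
"
```

```text
time: 9.65
ee_pos: [616.8, 3.9, 254.4]
tcp_rot: [0.016, 1.0, 0.0, -0.0]
ft_force: [0.8, -0.6, 0.6]
opening: 62.0
time: 10.45
ee_pos: [648.5, 307.2, 192.4]
tcp_rot: [0.014, 1.0, -0.0, -0.002]
ft_force: [0.1, -1.0, -0.3]
opening: 61.9
time: 11.25
ee_pos: [649.3, 301.8, 194.9]
tcp_rot: [-0.547, 0.837, 0.0, -0.001]
ft_force: [-0.1, 0.3, -0.2]
opening: 61.8
time: 11.65
ee_pos: [649.3, 301.8, 195.0]
tcp_rot: [0.714, -0.7, -0.0, 0.001]
ft_force: [0.0, 0.7, -0.2]
opening: 62.1
[[639.4, 290.9], [641.2, 321.8], [673.8, 320.7], [673.7, 283.6]] [[558.4, 270.3], [566.8, 301.9], [592.9, 288.4], [588.0, 259.2]]
t 11.65 pos [649.3 301.8 195. ] toolx [ 0.019 -1.     0.   ] tooly [-1.    -0.019  0.001] z [-0.001 -0.    -1.   ] F [ 0.   0.7 -0.2] op 62.1 q [ 0.44  0.5   0.57  1.64  0.   -1.15]
yaw now -178.9 spin rad 0.002
t 11.65 pos [649.3 301.8 195. ] toolx [ 0.019 -1.     0.   ] tooly [-1.    -0.019  0.001] z [-0.001 -0.    -1.   ] F [ 0.   0.7 -0.2] op 62.1 q [ 0.44  0.5   0.57  1.64  0.   -1.15]
shift cm [-0.42 -0.29 13.5 ] rows>= 3.0
```

```bash
python3 -m jog '[[-0.45,[-0.4,-0.5,3.5],0],[-0.45,[0,0,4],0],[-0.45,[0,0,4],0],[-0.45,[0,0,2],0],[-0.45,[0,0,0],0],[-0.45,[0,0,0],0]]' 60
python3 -c "
from h import *
to(654,306,60)
crop('scene','q1',340,150,480,310,3.7)"
```

```text
time: 12.25
ee_pos: [654.3, 306.1, 61.6]
tcp_rot: [0.712, -0.702, -0.0, 0.0]
ft_force: [-0.6, -0.0, 0.5]
opening: 61.9
t 12.25 pos [654.3 306.1  61.6] toolx [ 0.015 -1.     0.   ] tooly [-1.    -0.015  0.   ] z [-0. -0. -1.] F [-0.6 -0.   0.5] op 61.9 q [ 0.44  0.51  0.33  1.39  0.   -1.15]
shift cm [0.01 0.03 0.16] rows>= 1.0
```

View pics/q1.png

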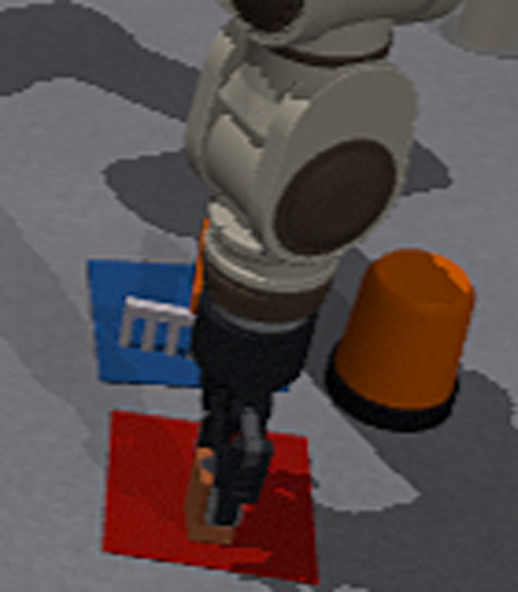

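```bash
python3 -c "
from h import *
for y in (295,306,317):
  print(y,(px('scene',[686,y,38])-[340,150])*3.7)
for y in (291,321):
  for z in (3,63): print(y,z,(px('scene',[672,y,z])-[340,150])*3.7)
"
```

```text
295 [201.53605341 520.09428548]
306 [217.67894528 521.45699816]
317 [233.84718891 522.82185091]
291 3 [186.1566336 539.4123767]
291 63 [199.53215503 479.42211545]
321 3 [228.9508864  543.06779503]
321 63 [243.75035069 483.0677658 ]
```

```bash
python3 -m jog '[[1,[0,0,0.15],0],[1,[0,0,0],0],[1,[0,0,0],0],[1,[0,0,0],0],[1,[0,0,0],0],[1,[0,0,-1],0],[1,[0,0,-3],0],[1,[0,0,-3],0]]' 80
python3 -m jog '[[1,[0,0,-3],0.148],[1,[0,0,-3],0.148],[1,[0,0,0],0.148],[1,[0,0,0],0.148],[1,[0,0,0],0.148],[1,[0,0,0],0.148],[1,[0,0,0],0.148],[1,[0,0,0],0.148]]'
python3 -m jog '[[1,[0,0,0],0.148],[1,[0,0,0],0.148],[1,[0,0,0],0.139],[1,[0,0,0],0]]'
python3 -c "
from h import *
yaw(88.1);to(586.5,-327,290)
"
```

```text
time: 13.1
ee_pos: [653.8, 306.0, 130.3]
tcp_rot: [0.713, -0.701, -0.0, 0.001]
ft_force: [0.4, 1.2, -1.1]
opening: 34.7
time: 13.9
ee_pos: [654.3, 306.2, 190.2]
tcp_rot: [-0.198, 0.98, -0.0, -0.0]
ft_force: [0.1, -0.6, -2.1]
opening: 34.9
time: 14.3
ee_pos: [654.3, 306.2, 190.1]
tcp_rot: [0.016, 1.0, -0.0, -0.0]
ft_force: [0.2, -0.1, -2.4]
opening: 34.8
t 14.3 pos [654.3 306.2 190.1] toolx [-0.999  0.033  0.   ] tooly [ 0.033  0.999 -0.   ] z [-0. -0. -1.] F [ 0.2 -0.1 -2.4] op 34.8 q [ 0.44  0.52  0.58  1.63 -0.    0.47]
yaw now 88.11 spin rad 0.0
t 14.3 pos [654.3 306.2 190.1] toolx [-0.999  0.033  0.   ] tooly [ 0.033  0.999 -0.   ] z [-0. -0. -1.] F [ 0.2 -0.1 -2.4] op 34.8 q [ 0.44  0.52  0.58  1.63 -0.    0.47]
shift cm [  4.69 -63.51  -9.98] rows>= 13.0
```

```bash
python3 -m jog '[[1,[0.2,-2.5,0],0],[1,[0.3,-4,0],0],[1,[0.3,-4.3,0],0],[1,[0.3,-4.3,-1],0],[1,[0.3,-4.3,-1.5],0],[1,[0.3,-4.3,-1.5],0],[1,[0.3,-4.3,-1.5],0],[1,[0.3,-4.3,-1.5],0]]' 80
python3 -m jog '[[1,[0.3,-4.3,-1.5],0],[1,[0.3,-4.3,-1.5],0],[1,[0.3,-4.3,0],0],[1,[0.3,-4.3,0],0],[1,[0.3,-4.3,0],0],[1,[0.3,-4.3,0],0],[1,[0.3,-4.3,0],0],[1,[0.3,-1,0],0]]'
python3 -m jog '[[1,[0.1,0,0],0],[1,[0,0,0],0]]'
python3 -c "
from h import *
yaw(88.1)
to(586.5,-327,290)
crop('scene','q2',90,100,230,290,3)
"
```

```text
time: 15.1
ee_pos: [620.8, -17.5, 260.9]
tcp_rot: [0.013, 1.0, -0.0, 0.0]
ft_force: [1.4, -1.0, -0.9]
opening: 34.7
time: 15.9
ee_pos: [586.8, -330.0, 289.0]
tcp_rot: [0.015, 1.0, -0.0, -0.001]
ft_force: [0.3, 0.5, -1.3]
opening: 34.6
time: 16.1
ee_pos: [586.8, -325.3, 290.1]
tcp_rot: [0.014, 1.0, 0.0, 0.0]
ft_force: [0.3, 0.4, -1.3]
opening: 35.0
t 16.1 pos [ 586.8 -325.3  290.1] toolx [-1.     0.029 -0.   ] tooly [0.029 1.    0.   ] z [ 0.  0. -1.] F [ 0.3  0.4 -1.3] op 35.0 q [-0.51  0.43  0.65  1.8   0.   -0.48]
yaw now 88.35 spin rad 0.004
t 16.1 pos [ 586.8 -325.3  290.1] toolx [-1.     0.029 -0.   ] tooly [0.029 1.    0.   ] z [ 0.  0. -1.] F [ 0.3  0.4 -1.3] op 35.0 q [-0.51  0.43  0.65  1.8   0.   -0.48]
shift cm [ 0.03 -0.17  0.01] rows>= 1.0
```

View pics/q2.png

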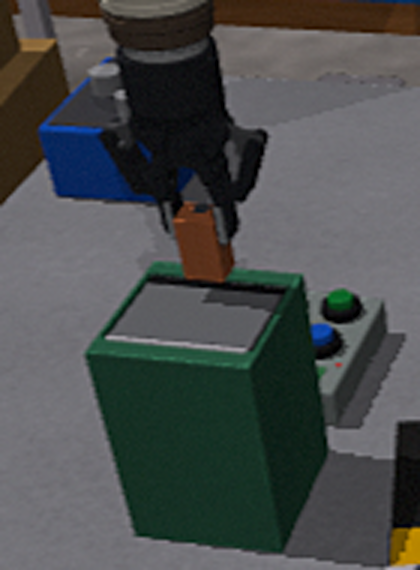

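```bash
python3 -m jog '[[1,[-0.2,-0.1,1.5],0],[1,[0,0,1.5],0],[1,[0,0,1.5],0],[1,[0,0,1.5],0],[1,[0,0,1.5],0],[1,[0,0,1.5],0],[1,[0,0,1.5],0],[1,[0,0,1.5],0]]' 80
python3 -m jog '[[1,[0,0,0],0],[-0.3,[0,0,0],0],[-0.3,[0,0,0],0],[-0.3,[0,0,0],0],[-0.3,[0,0,0],0]]' 
python3 -c "
from h import *
st()
crop('scene','q3',90,100,230,290,3)
"
```

```text
time: 16.95
ee_pos: [588.8, -325.2, 170.0]
tcp_rot: [0.014, 1.0, -0.0, -0.0]
ft_force: [-3.8, 1.1, 0.2]
opening: 34.9
time: 17.45
ee_pos: [589.4, -326.8, 170.9]
tcp_rot: [0.015, 1.0, -0.0, 0.001]
ft_force: [-1.2, 2.3, 3.5]
opening: 55.7
t 17.45 pos [ 589.4 -326.8  170.9] toolx [-1.     0.03  -0.002] tooly [ 0.03  1.   -0.  ] z [ 0.002 -0.    -1.   ] F [-1.2  2.3  3.5] op 55.7 q [-0.51  0.37  0.35  1.55  0.   -0.48]
```

View pics/q3.png

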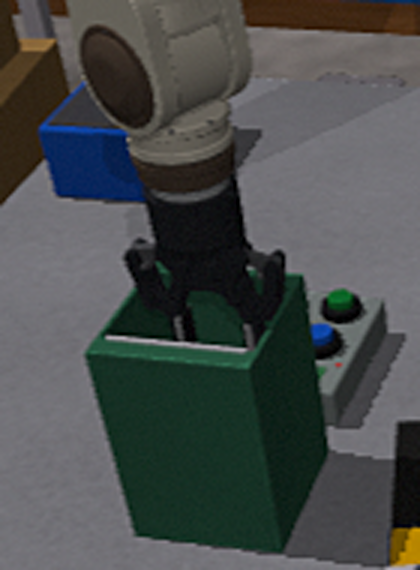

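```bash
python3 -m jog '[[-0.3,[0,0,-1.5],0],[-0.3,[0,0,-3],0],[-0.3,[0,0,-3],0],[-0.3,[0,0,-3],0],[-0.3,[0,0,-2],0],[-0.3,[0,0,0],0]]' 80
python3 -c "
from h import *
g=lambda u,v,z:w('scene',340+(u+.5)/4.8-.5,185+(v+.5)/4.8-.5,z)[:2].round(1).tolist()
print('bar',[g(*p,72) for p in[(265,112),(297,115),(283,213),(250,210)]])
print('head top front',[g(*p,38) for p in[(164,222),(361,261)]])
print('tine bottoms',[g(*p,4) for p in[(160,279),(344,315)]])
print('mat',[g(*p,4) for p in[(113,170),(335,181),(374,337),(130,327)]])
yaw(80.7);to(431,317,200)
crop('scene','q4',90,100,230,290,3)
grab('top','q5')
"
```

```text
time: 18.1
ee_pos: [589.7, -327.6, 298.3]
tcp_rot: [0.015, 1.0, -0.001, 0.003]
ft_force: [-0.3, -0.9, 0.3]
opening: 55.3
bar [[366.7, 320.2], [367.6, 340.4], [471.7, 321.2], [471.1, 301.5]]
head top front [[445.8, 255.7], [470.0, 374.0]]
tine bottoms [[460.9, 256.8], [482.1, 368.4]]
mat [[350.0, 231.3], [344.4, 379.3], [500.6, 384.1], [509.0, 236.0]]
t 18.1 pos [ 589.7 -327.6  298.3] toolx [-1.     0.031 -0.005] tooly [ 0.031  1.    -0.003] z [ 0.005 -0.003 -1.   ] F [-0.3 -0.9  0.3] op 55.3 q [-0.51  0.44  0.68  1.81 -0.   -0.48]
yaw now 88.23 spin rad 0.132
t 18.1 pos [ 589.7 -327.6  298.3] toolx [-1.     0.031 -0.005] tooly [ 0.031  1.    -0.003] z [ 0.005 -0.003 -1.   ] F [-0.3 -0.9  0.3] op 55.3 q [-0.51  0.44  0.68  1.81 -0.   -0.48]
shift cm [17.9  63.97  9.55] rows>= 14.0
```

View pics/q4.png

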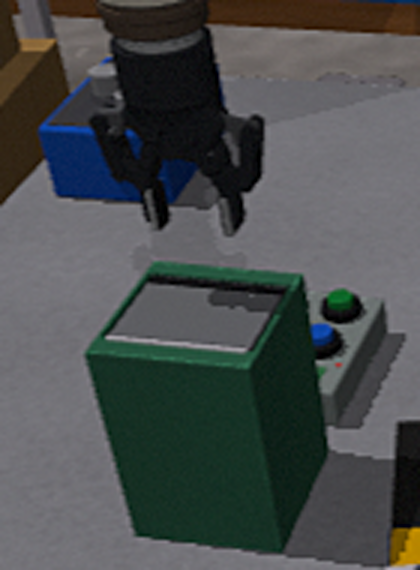

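View pics/q5.png

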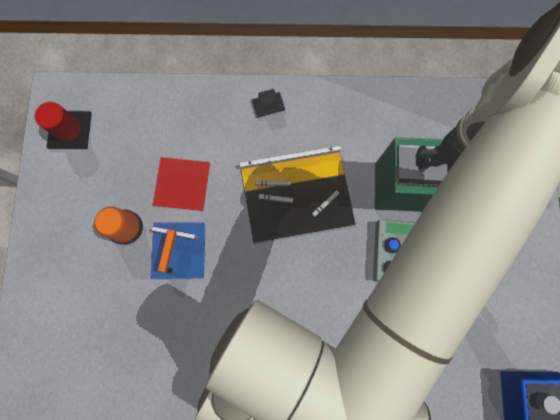

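Red mat cleared, flap shut at (427,158), and no blocks on top. Next is the rake, at (431,317) with yaw about −10°.

```bash
python3 -m jog '[[-0.2,[0.6,3,0],0],[-0.2,[1.2,4.2,0],0],[-0.2,[1.2,4.2,0],0],[-0.2,[1.2,4.2,0],0],[-0.2,[1.2,4.2,1],0],[-0.2,[1.2,4.2,1],0],[-0.2,[1.2,4.2,1],0],[-0.2,[1.2,4.2,1],0]]' 80
python3 -m jog '[[-0.2,[1.2,4.2,1],0],[-0.2,[1.2,4.2,1],0],[-0.2,[1.2,4.2,1],0],[-0.2,[1.2,4.2,1],0],[-0.2,[1.2,4.2,1],0],[-0.2,[1.2,4.2,1],0],[-0.2,[1.2,4.2,0],0],[-0.2,[0.5,2.2,0],0]]'
python3 -m jog '[[-0.2,[0,0,0],0.138],[-0.2,[0,0,0],0],[-0.2,[0,0,0],0]]'
python3 -c "
from h import *
yaw(80.2);to(431,317,65)
crop('scene','r1',340,130,480,290,3.7)
"
```

```text
time: 19.0
ee_pos: [507.7, 1.1, 252.7]
tcp_rot: [0.016, 1.0, 0.0, -0.001]
ft_force: [0.4, 0.1, -0.1]
opening: 51.5
time: 19.8
ee_pos: [427.9, 320.5, 192.5]
tcp_rot: [0.014, 1.0, -0.001, -0.001]
ft_force: [-0.4, -0.7, -0.3]
opening: 51.1
time: 20.1
ee_pos: [429.4, 317.8, 193.7]
tcp_rot: [0.083, 0.997, -0.0, -0.0]
ft_force: [0.2, 0.1, 0.2]
opening: 51.2
t 20.1 pos [429.4 317.8 193.7] toolx [-0.986  0.165  0.001] tooly [ 0.165  0.986 -0.001] z [-0.001 -0.001 -1.   ] F [0.2 0.1 0.2] op 51.2 q [ 0.64  0.04  0.    1.54 -0.    0.8 ]
yaw now 80.53 spin rad 0.006
t 20.1 pos [429.4 317.8 193.7] toolx [-0.986  0.165  0.001] tooly [ 0.165  0.986 -0.001] z [-0.001 -0.001 -1.   ] F [0.2 0.1 0.2] op 51.2 q [ 0.64  0.04  0.    1.54 -0.    0.8 ]
shift cm [-0.19 -0.04 12.87] rows>= 3.0
```

View pics/r1.png

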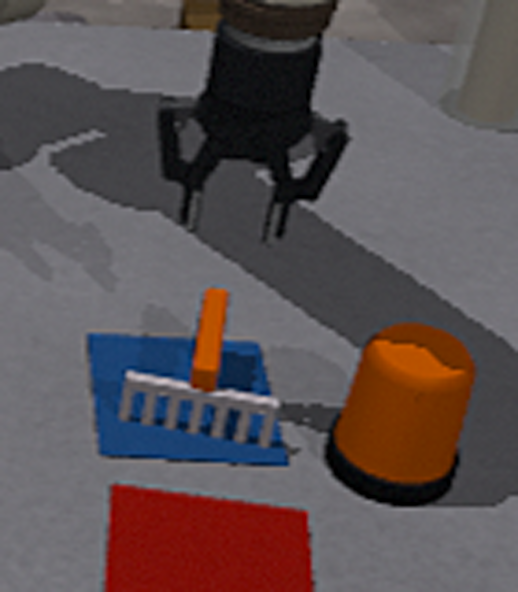

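```bash
python3 -m jog '[[-0.2,[-0.2,0,3.5],0],[-0.2,[0,0,3.8],0],[-0.2,[0,0,3.5],0],[-0.2,[0,0,2],0],[-0.2,[0,0,0],0]]' 80
python3 -c "
from h import *
to(431,317,65)
crop('scene','r2',340,130,480,290,3.7)
"
```

```text
time: 20.65
ee_pos: [430.3, 316.0, 63.5]
tcp_rot: [0.084, 0.996, -0.002, -0.002]
ft_force: [-0.3, 0.6, -0.0]
opening: 51.4
t 20.65 pos [430.3 316.   63.5] toolx [-0.986  0.167  0.004] tooly [ 0.167  0.986 -0.004] z [-0.004 -0.003 -1.   ] F [-0.3  0.6 -0. ] op 51.4 q [ 0.63  0.07 -0.22  1.29  0.    0.8 ]
shift cm [-0.06  0.11 -0.15] rows>= 1.0
```

View pics/r2.png

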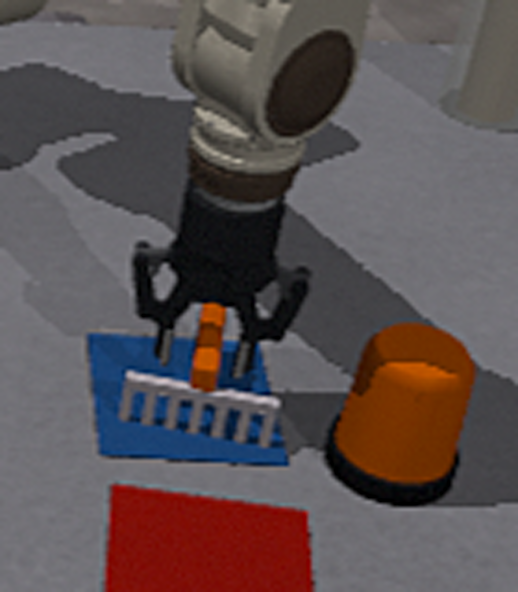

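```bash
python3 -m jog '[[1,[0,0,0],0],[1,[0,0,0],0],[1,[0,0,0],0],[1,[0,0,0],0],[1,[0,0,0],0],[1,[0,0,0],0]]' 110
python3 -c "
from h import *
yaw(80.2)"
python3 -m jog '[[1,[0,0,-1],0],[1,[0,0,-2],0],[1,[0,0,-3],0],[1,[0,0,-2],0],[1,[0,0,0],0]]'
python3 -c "
from h import *
yaw(100.8)
crop('scene','r3',340,130,480,290,3.7)
"
```

```text
time: 21.3
ee_pos: [432.6, 318.4, 68.8]
tcp_rot: [0.084, 0.996, 0.001, 0.001]
ft_force: [-0.1, -0.5, 7.6]
opening: 18.2
t 21.3 pos [432.6 318.4  68.8] toolx [-0.986  0.168 -0.003] tooly [0.168 0.986 0.002] z [ 0.003  0.002 -1.   ] F [-0.1 -0.5  7.6] op 18.2 q [ 0.63  0.06 -0.21  1.29 -0.    0.8 ]
yaw now 80.34 spin rad 0.002
time: 21.8
ee_pos: [432.7, 318.7, 150.5]
tcp_rot: [0.084, 0.996, 0.002, 0.002]
ft_force: [0.4, 0.3, -2.1]
opening: 18.3
t 21.8 pos [432.7 318.7 150.5] toolx [-0.986  0.168 -0.004] tooly [0.168 0.986 0.004] z [ 0.004  0.003 -1.   ] F [ 0.4  0.3 -2.1] op 18.3 q [ 0.63  0.04 -0.08  1.45  0.    0.8 ]
yaw now 80.34 spin rad -0.357
```

View pics/r3.png

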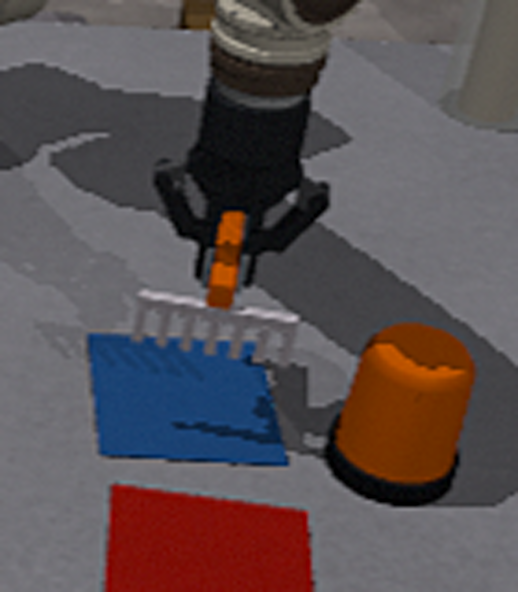

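```bash
python3 -c "
from h import *
for p in [(482,371,85.7),(462,253,85.7),(462,253,119.7),(482,371,119.7)]: print((px('scene',p)-[340,130])*3.7)
"
python3 -m jog '[[1,[0,0,0],-0.12],[1,[0,0,0],-0.12],[1,[0,0,0],-0.117],[1,[0,0,0],0]]' 110
python3 -c "
from h import *
yaw(100.8)
def bw(bx,by): 
    c,s=np.cos(np.radians(10.8)),np.sin(np.radians(10.8)); return 590.3+bx*c-by*s,-30+bx*s+by*c
for b in [(-60,65),(-130,-76)]: print(b,bw(*b))
to(*bw(-130,-76),150)
to(*bw(-65,65),150)
"
```

```text
[286.44990182 365.4229843 ]
[130.51796322 338.55621559]
[136.3455784  303.82269327]
[295.00845366 330.41475711]
time: 22.25
ee_pos: [431.1, 317.5, 145.4]
tcp_rot: [-0.095, 0.995, -0.001, -0.001]
ft_force: [-0.5, -0.8, -2.6]
opening: 18.4
t 22.25 pos [431.1 317.5 145.4] toolx [-0.982 -0.189  0.002] tooly [-0.189  0.982 -0.001] z [-0.002 -0.001 -1.   ] F [-0.5 -0.8 -2.6] op 18.4 q [ 0.63  0.04 -0.09  1.45  0.    0.44]
yaw now 100.89 spin rad 0.002
(-60, 65) (np.float64(519.1829795082065), np.float64(22.605792422221292))
(-130, -76) (np.float64(476.8436373137855), np.float64(-129.01340195152454))
t 22.25 pos [431.1 317.5 145.4] toolx [-0.982 -0.189  0.002] tooly [-0.189  0.982 -0.001] z [-0.002 -0.001 -1.   ] F [-0.5 -0.8 -2.6] op 18.4 q [ 0.63  0.04 -0.09  1.45  0.    0.44]
shift cm [  3.94 -44.71  -0.42] rows>= 9.0
t 22.25 pos [431.1 317.5 145.4] toolx [-0.982 -0.189  0.002] tooly [-0.189  0.982 -0.001] z [-0.002 -0.001 -1.   ] F [-0.5 -0.8 -2.6] op 18.4 q [ 0.63  0.04 -0.09  1.45  0.    0.44]
shift cm [ -2.58 -30.62  -0.44] rows>= 7.0
```

```bash
python3 -m jog '[[1,[-0.1,-2.5,0],0],[1,[-0.15,-4.3,0],0],[1,[-0.15,-4.3,0],0],[1,[-0.15,-4.3,0],0],[1,[-0.15,-4.3,0],0],[1,[-0.15,-4.3,0],0],[1,[-0.15,-4.3,0],0],[1,[-0.1,-2.3,0],0]]' 110
python3 -m jog '[[1,[0,0,0],0],[1,[0,0,0],0]]'
python3 -c "
from h import *
yaw(100.8)
def bw(bx,by): 
    c,s=np.cos(np.radians(10.8)),np.sin(np.radians(10.8)); return 590.3+bx*c-by*s,-30+bx*s+by*c
to(*bw(-80,65),75)
crop('top','s1',230,130,370,290,3.7)
crop('scene','s2',200,170,380,310,4)
"
```

```text
time: 23.05
ee_pos: [499.6, 16.5, 146.0]
tcp_rot: [-0.091, 0.996, -0.0, -0.0]
ft_force: [1.1, 0.3, -2.4]
opening: 18.3
time: 23.25
ee_pos: [499.3, 18.9, 146.0]
tcp_rot: [-0.092, 0.996, 0.0, -0.001]
ft_force: [-0.5, 0.9, -2.0]
opening: 18.3
t 23.25 pos [499.3  18.9 146. ] toolx [-0.983 -0.183  0.001] tooly [-0.183  0.983  0.   ] z [-0.001  0.    -1.   ] F [-0.5  0.9 -2. ] op 18.3 q [ 0.04 -0.05 -0.17  1.45  0.   -0.15]
yaw now 100.56 spin rad -0.004
t 23.25 pos [499.3  18.9 146. ] toolx [-0.983 -0.183  0.001] tooly [-0.183  0.983  0.   ] z [-0.001  0.    -1.   ] F [-0.5  0.9 -2. ] op 18.3 q [ 0.04 -0.05 -0.17  1.45  0.   -0.15]
shift cm [-0.03 -0.02  7.1 ] rows>= 2.0
```

View pics/s1.png

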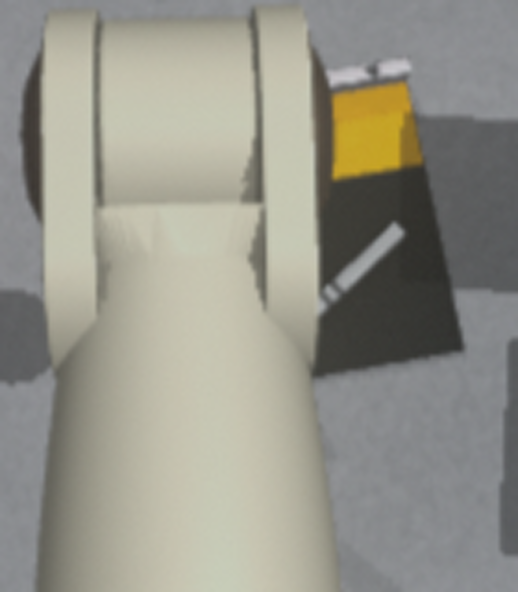

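View pics/s2.png

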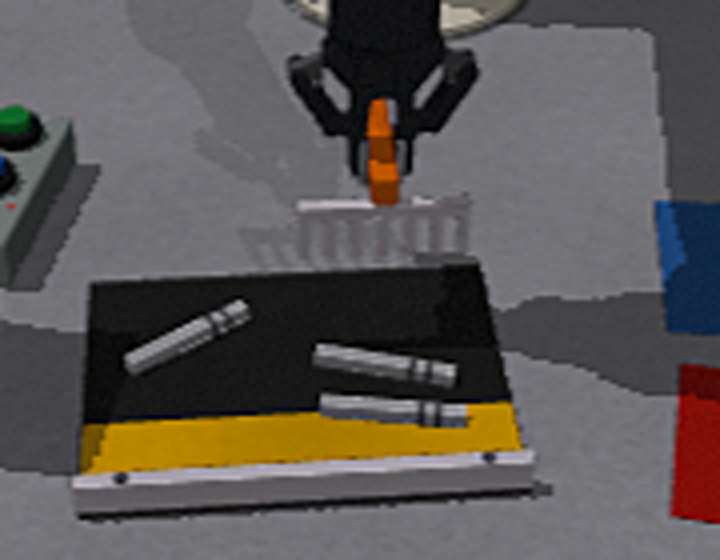

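```bash
python3 -m jog '[[1,[0,0,2],0],[1,[0,0,2],0],[1,[0,0,2],0],[1,[0,0,1],0],[1,[0,0,0],0],[1,[0,0,0],0]]' 110
python3 -c "
from h import *
yaw(100.8)
crop('scene','s3',200,170,380,310,4)
"
```

```text
time: 23.95
ee_pos: [499.8, 19.8, 77.4]
tcp_rot: [-0.094, 0.996, -0.0, 0.0]
ft_force: [-0.2, 0.7, -1.5]
opening: 18.1
t 23.95 pos [499.8  19.8  77.4] toolx [-0.982 -0.188 -0.001] tooly [-0.188  0.982 -0.   ] z [ 0.001  0.    -1.   ] F [-0.2  0.7 -1.5] op 18.1 q [ 0.04 -0.03 -0.28  1.31  0.   -0.15]
yaw now 100.81 spin rad 0.0
```

View pics/s3.png

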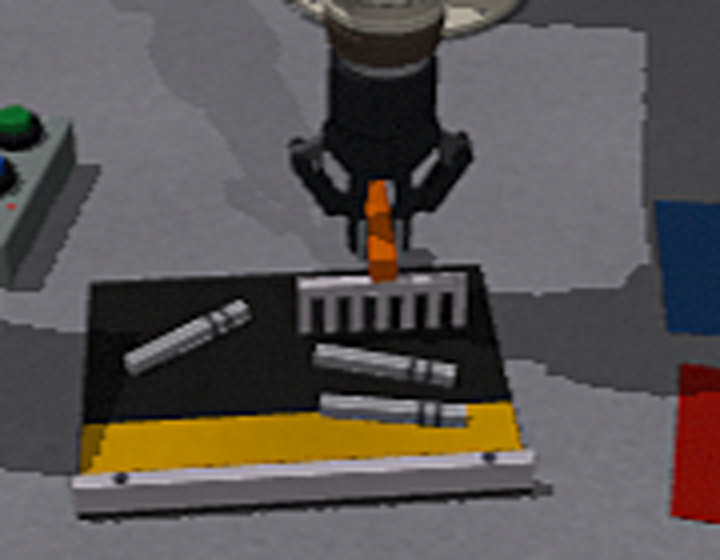

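```bash
python3 -m jog '[[1,[0,0,0.4],0],[1,[-0.7,0,0],0],[1,[-1,0,0],0],[1,[-1,0,0],0],[1,[-1,0,0],0],[1,[-1,0,0],0],[1,[-1,0,0],0],[1,[0,0,0],0]]' 110
python3 -c "
from h import *
yaw(100.8)
crop('scene','s4',200,170,380,310,4)
"
```

```text
time: 24.8
ee_pos: [556.9, 30.2, 72.5]
tcp_rot: [-0.094, 0.996, 0.0, 0.0]
ft_force: [-1.2, -0.5, -2.7]
opening: 18.0
t 24.8 pos [556.9  30.2  72.5] toolx [-0.982 -0.187 -0.   ] tooly [-0.187  0.982 -0.   ] z [ 0.  0. -1.] F [-1.2 -0.5 -2.7] op 18.0 q [ 0.05  0.11 -0.15  1.31  0.   -0.13]
yaw now 100.79 spin rad -0.0
```

View pics/s4.png

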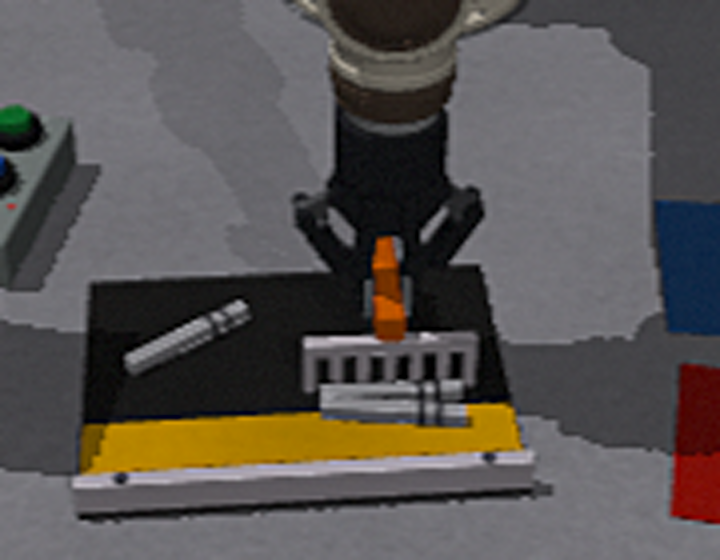

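```bash
python3 -m jog '[[1,[-0.8,0,0],0],[1,[-0.8,0,0],0],[1,[-0.8,0,0],0],[1,[-0.8,0,0],0],[1,[-0.8,0,0],0],[1,[-0.8,0,0],0],[1,[-0.7,0,0],0],[1,[0,0,0],0]]' 110
python3 -c "
from h import *
yaw(100.8)
crop('scene','s5',200,170,380,310,4)
"
```

```text
time: 25.65
ee_pos: [610.6, 40.5, 72.6]
tcp_rot: [-0.094, 0.996, 0.0, 0.0]
ft_force: [-0.5, -0.4, -1.8]
opening: 18.7
t 25.65 pos [610.6  40.5  72.6] toolx [-0.982 -0.187 -0.001] tooly [-0.187  0.982  0.   ] z [ 0.001  0.    -1.   ] F [-0.5 -0.4 -1.8] op 18.7 q [ 0.07  0.24 -0.01  1.32  0.   -0.12]
yaw now 100.79 spin rad -0.0
```

View pics/s5.png

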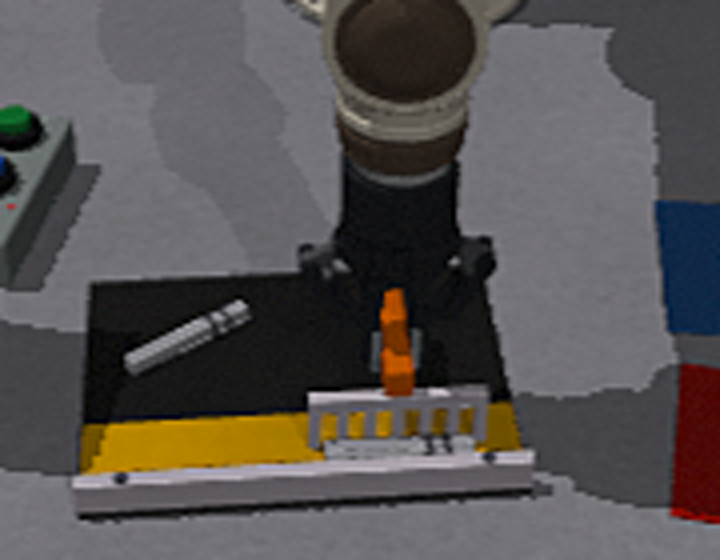

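```bash
for i in 1; do python3 -m jog '[[1,[-0.3,0,0],0],[1,[-0.3,0,0],0],[1,[-0.2,0,0],0],[1,[0,0,0],0]]' 110; done
python3 -m jog '[[1,[-0.2,0,0],0],[1,[0,0,0],0]]'
python3 -c "
from h import *
st()
crop('scene','s6',200,170,380,310,4)
"
```

```text
time: 26.1
ee_pos: [617.6, 41.8, 72.7]
tcp_rot: [-0.094, 0.996, -0.0, -0.0]
ft_force: [-0.9, 0.7, -1.3]
opening: 18.3
time: 26.3
ee_pos: [618.3, 41.7, 72.4]
tcp_rot: [-0.094, 0.996, -0.0, -0.002]
ft_force: [-7.7, -2.2, 0.3]
opening: 18.3
t 26.3 pos [618.3  41.7  72.4] toolx [-0.982 -0.187  0.003] tooly [-0.187  0.982 -0.   ] z [-0.003 -0.001 -1.   ] F [-7.7 -2.2  0.3] op 18.3 q [ 0.07  0.26  0.02  1.33 -0.   -0.12]
```

View pics/s6.png

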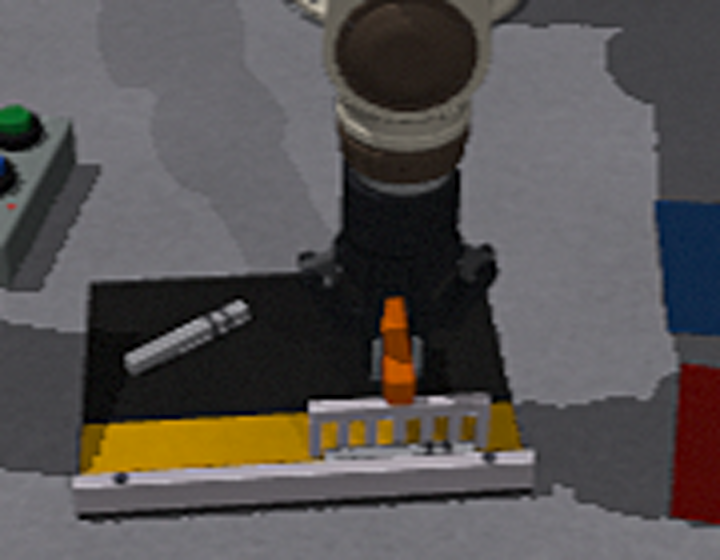

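```bash
python3 -m jog '[[1,[0.5,0,0],0],[1,[1.5,0,0],0],[1,[1.5,0,-1],0],[1,[1.5,0,-3],0],[1,[2,0,-2],0],[1,[3,-2,0],0],[1,[3,-3.5,0],0],[1,[2,-3.5,0],0]]' 110
python3 -m jog '[[1,[1.5,-3.5,0],0],[1,[0,-1.5,0],0],[1,[0,0,0],0],[1,[0,0,0],0]]'
python3 -c "
from h import *
yaw(100.8)
def bw(bx,by): 
    c,s=np.cos(np.radians(10.8)),np.sin(np.radians(10.8)); return 590.3+bx*c-by*s,-30+bx*s+by*c
to(*bw(-125,-76),73)
crop('top','t1',230,130,370,290,3.7)
crop('scene','t2',200,170,380,310,4)
"
```

```text
time: 27.15
ee_pos: [487.8, -75.0, 133.5]
tcp_rot: [-0.095, 0.996, -0.0, 0.001]
ft_force: [1.4, -0.5, -2.8]
opening: 18.4
time: 27.55
ee_pos: [483.9, -126.0, 132.8]
tcp_rot: [-0.094, 0.996, 0.0, 0.0]
ft_force: [-0.3, -0.4, -1.6]
opening: 18.3
t 27.55 pos [ 483.9 -126.   132.8] toolx [-0.982 -0.186 -0.   ] tooly [-0.186  0.982  0.   ] z [ 0.  0. -1.] F [-0.3 -0.4 -1.6] op 18.3 q [-0.25 -0.04 -0.2   1.42  0.   -0.44]
yaw now 100.75 spin rad -0.001
t 27.55 pos [ 483.9 -126.   132.8] toolx [-0.982 -0.186 -0.   ] tooly [-0.186  0.982  0.   ] z [ 0.  0. -1.] F [-0.3 -0.4 -1.6] op 18.3 q [-0.25 -0.04 -0.2   1.42  0.   -0.44]
shift cm [ 0.25 -0.17  5.98] rows>= 2.0
```

View pics/t1.png

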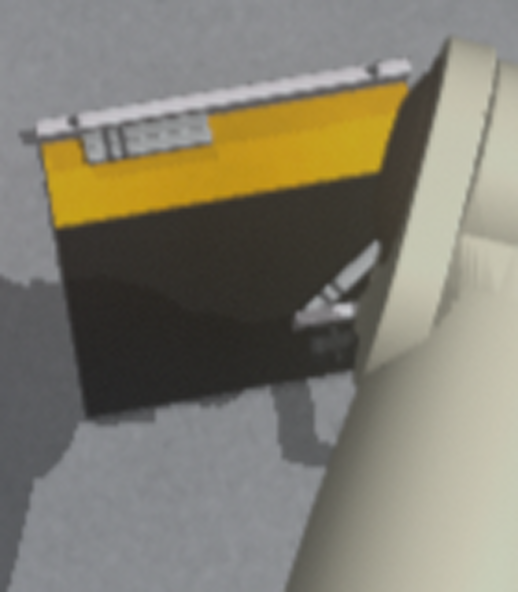

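View pics/t2.png

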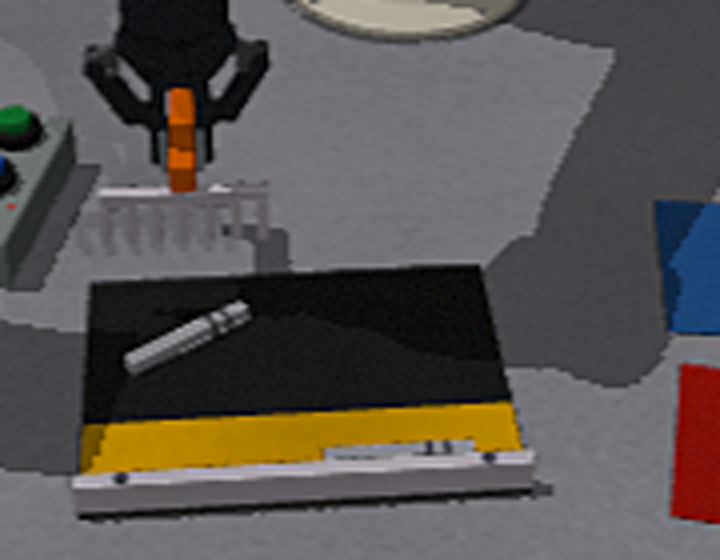

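```bash
python3 -m jog '[[1,[0.8,-0.1,1],0],[1,[0,0,2],0],[1,[0,0,2],0],[1,[0,0,0.9],0],[1,[0,0,0],0],[1,[0,0,0],0]]' 110
python3 -c "
from h import *
yaw(100.8)
crop('scene','t3',200,170,380,310,4)
"
```

```text
time: 28.25
ee_pos: [476.3, -128.3, 74.4]
tcp_rot: [-0.094, 0.996, -0.0, 0.0]
ft_force: [0.2, -0.7, -0.8]
opening: 18.2
t 28.25 pos [ 476.3 -128.3   74.4] toolx [-0.982 -0.188 -0.   ] tooly [-0.188  0.982 -0.   ] z [ 0. -0. -1.] F [ 0.2 -0.7 -0.8] op 18.2 q [-0.26 -0.04 -0.31  1.31  0.   -0.45]
yaw now 100.83 spin rad 0.001
```

View pics/t3.png

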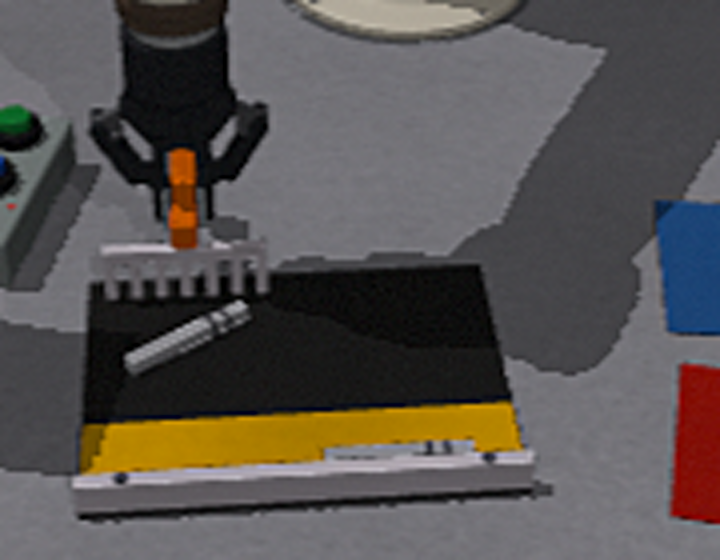

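```bash
python3 -m jog '[[1,[-0.5,0,0.15],0],[1,[-1,0,0],0],[1,[-1,0,0],0],[1,[-1,0,0],0],[1,[-1,0,0],0],[1,[-1,0,0],0],[1,[-1,0,0],0],[1,[-1,0,0],0]]' 110
python3 -m jog '[[1,[-1,0,0],0],[1,[-1,0,0],0],[1,[0,0,0],0]]' 110
python3 -c "
from h import *
yaw(100.8)
crop('scene','t4',200,170,380,310,4)
"
```

```text
time: 29.1
ee_pos: [550.4, -114.5, 72.2]
tcp_rot: [-0.094, 0.996, 0.0, -0.0]
ft_force: [0.1, 0.6, -2.0]
opening: 18.3
time: 29.4
ee_pos: [570.5, -110.7, 72.2]
tcp_rot: [-0.094, 0.996, 0.0, 0.0]
ft_force: [-0.8, -0.1, -1.5]
opening: 18.1
t 29.4 pos [ 570.5 -110.7   72.2] toolx [-0.982 -0.188 -0.001] tooly [-0.188  0.982 -0.   ] z [ 0.001  0.    -1.   ] F [-0.8 -0.1 -1.5] op 18.1 q [-0.19  0.17 -0.09  1.31  0.   -0.38]
yaw now 100.81 spin rad 0.0
```

View pics/t4.png

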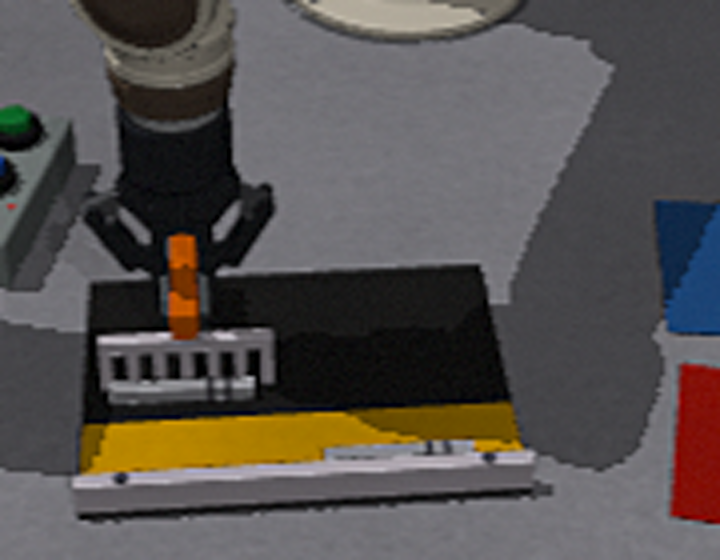

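```bash
python3 -m jog '[[1,[-1,0,0],0],[1,[-1,0,0],0],[1,[-1,0,0],0],[1,[-1,0,0],0],[1,[-1,0,0],0],[1,[-1,0,0],0],[1,[-1,0,0],0],[1,[-0.7,0,0],0]]' 110
python3 -m jog '[[1,[-0.4,0,0],0],[1,[-0.3,0,0],0],[1,[-0.2,0,0],0],[1,[0,0,0],0]]' 110
python3 -c "
from h import *
yaw(100.8)
crop('scene','t5',200,170,380,310,4)
"
```

```text
time: 30.25
ee_pos: [645.8, -96.3, 72.1]
tcp_rot: [-0.094, 0.996, 0.0, -0.0]
ft_force: [-0.3, -0.0, -0.6]
opening: 18.2
time: 30.65
ee_pos: [653.8, -94.9, 72.3]
tcp_rot: [-0.094, 0.996, 0.0, 0.0]
ft_force: [0.1, -0.7, -1.6]
opening: 18.0
t 30.65 pos [653.8 -94.9  72.3] toolx [-0.982 -0.187 -0.   ] tooly [-0.187  0.982 -0.   ] z [ 0.  0. -1.] F [ 0.1 -0.7 -1.6] op 18.0 q [-0.14  0.36  0.14  1.35  0.   -0.33]
yaw now 100.79 spin rad -0.0
```

View pics/t5.png

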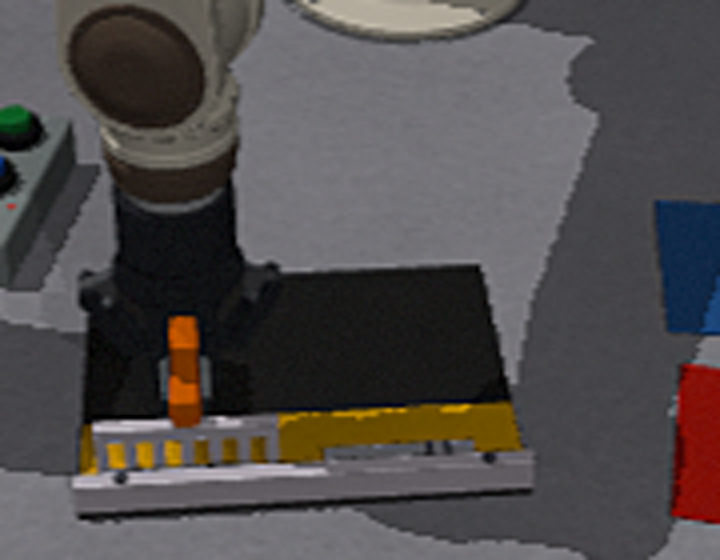

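```bash
python3 -m jog '[[1,[-0.2,0,0],0],[1,[0,0,0],0]]' 110
python3 -m jog '[[1,[-0.2,0,0],0],[1,[0,0,0],0]]' 110
```

```text
time: 30.9
ee_pos: [655.8, -94.5, 72.4]
tcp_rot: [-0.094, 0.996, -0.0, 0.0]
ft_force: [-1.4, -0.6, -2.3]
opening: 18.5
time: 31.1
ee_pos: [656.9, -94.4, 72.2]
tcp_rot: [-0.094, 0.996, -0.0, -0.001]
ft_force: [-4.4, -1.0, -0.7]
opening: 18.0
```

```bash
python3 -m jog '[[1,[-0.1,0,0],0],[1,[0,0,0],0],[1,[0.5,0,0],0],[1,[1.5,0,0],0],[1,[2,0,-1],0],[1,[3,0,-3],0],[1,[4,0,-2],0],[1,[4,0,0],0]]' 110
python3 -m jog '[[1,[3,3,0],0],[1,[0,4,0],0],[1,[0,4,0],0],[1,[0,3,0],0],[1,[0,0,0],0]]' 110
python3 -c "
from h import *
yaw(90)
crop('scene','u2',200,170,380,310,4)
crop('top','u1',230,130,370,290,3.7)
"
```

```text
time: 31.9
ee_pos: [511.5, -122.4, 135.5]
tcp_rot: [-0.094, 0.996, -0.001, 0.003]
ft_force: [0.4, -0.8, -1.6]
opening: 18.0
time: 32.4
ee_pos: [455.1, 12.6, 132.8]
tcp_rot: [-0.096, 0.995, 0.0, 0.001]
ft_force: [1.1, -0.4, -1.5]
opening: 18.3
t 32.4 pos [455.1  12.6 132.8] toolx [-0.982 -0.19  -0.002] tooly [-0.19   0.982  0.001] z [ 0.001  0.001 -1.   ] F [ 1.1 -0.4 -1.5] op 18.3 q [ 0.03 -0.15 -0.3   1.43  0.   -0.16]
yaw now 100.97 spin rad 0.191
```

View pics/u1.png

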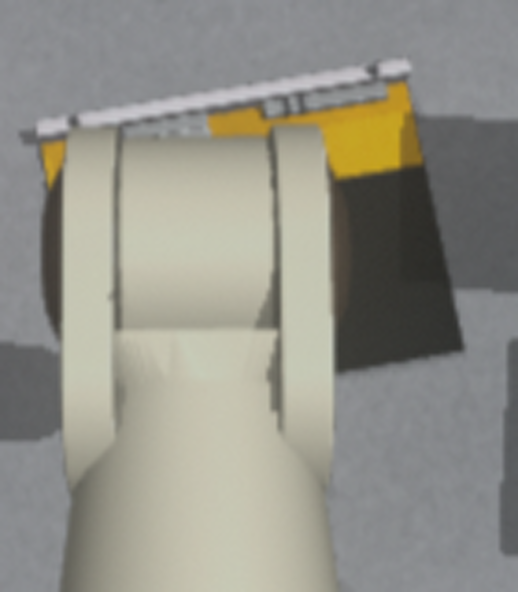

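View pics/u2.png

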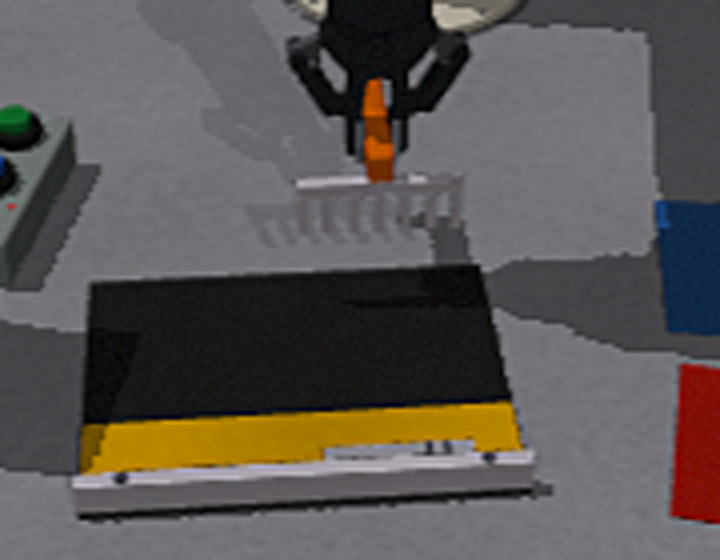

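```bash
python3 -m jog '[[1,[0,0,0],0.09],[1,[0,0,0],0.084],[1,[0,0,0],0]]' 110
python3 -c "
from h import *
yaw(91); to(431,308,130)"
```

```text
time: 32.8
ee_pos: [455.9, 9.1, 132.3]
tcp_rot: [-0.006, 1.0, -0.0, 0.0]
ft_force: [0.1, -0.3, -2.8]
opening: 18.7
t 32.8 pos [455.9   9.1 132.3] toolx [-1.    -0.012 -0.   ] tooly [-0.012  1.    -0.   ] z [ 0. -0. -1.] F [ 0.1 -0.3 -2.8] op 18.7 q [ 0.02 -0.15 -0.29  1.43 -0.    0.01]
yaw now 90.67 spin rad -0.006
t 32.8 pos [455.9   9.1 132.3] toolx [-1.    -0.012 -0.   ] tooly [-0.012  1.    -0.   ] z [ 0. -0. -1.] F [ 0.1 -0.3 -2.8] op 18.7 q [ 0.02 -0.15 -0.29  1.43 -0.    0.01]
shift cm [ 2.14 29.92  0.23] rows>= 6.0
```

```bash
python3 -m jog '[[1,[0.2,2.5,0],0],[1,[0.3,4,0],0],[1,[0.3,4.4,0],0],[1,[0.3,4.4,0],0],[1,[0.3,4.4,0],0],[1,[0.3,4.4,0],0],[1,[0.3,4,0],0],[1,[0.1,1.8,0],0]]' 110
python3 -m jog '[[1,[0,0,0],0],[1,[0,0,0],0]]' 110
python3 -c "
from h import *
yaw(91); to(431,308,73)
crop('scene','v1',340,130,480,290,3.7)"
```

```text
time: 33.6
ee_pos: [430.3, 311.0, 132.0]
tcp_rot: [-0.009, 1.0, 0.0, 0.0]
ft_force: [0.5, -0.6, -1.7]
opening: 18.1
time: 33.8
ee_pos: [430.6, 308.0, 132.0]
tcp_rot: [-0.008, 1.0, -0.0, -0.0]
ft_force: [-0.5, -0.8, -2.1]
opening: 18.4
t 33.8 pos [430.6 308.  132. ] toolx [-1.    -0.015  0.   ] tooly [-0.015  1.    -0.001] z [-0.    -0.001 -1.   ] F [-0.5 -0.8 -2.1] op 18.4 q [ 0.62  0.03 -0.13  1.42 -0.    0.61]
yaw now 90.89 spin rad -0.002
t 33.8 pos [430.6 308.  132. ] toolx [-1.    -0.015  0.   ] tooly [-0.015  1.    -0.001] z [-0.    -0.001 -1.   ] F [-0.5 -0.8 -2.1] op 18.4 q [ 0.62  0.03 -0.13  1.42 -0.    0.61]
shift cm [-0.04  0.01  5.9 ] rows>= 2.0
```

View pics/v1.png

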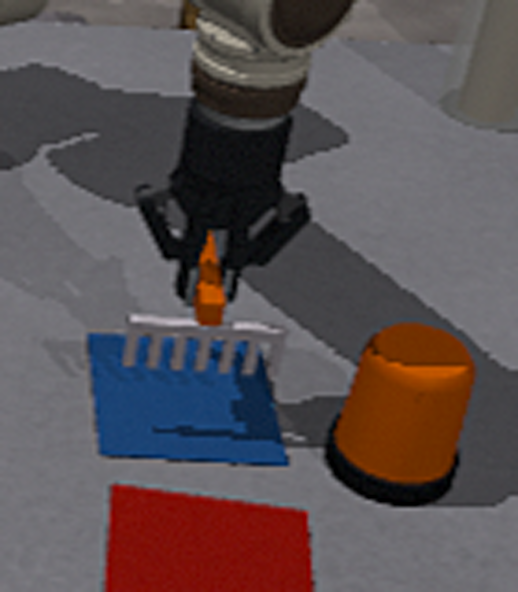

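```bash
python3 -m jog '[[1,[0,0,2],0],[1,[0,0,2],0],[1,[0,0,1.5],0],[1,[0,0,0.4],0],[1,[0,0,0],0],[1,[0,0,0],0]]' 110
python3 -c "
from h import *
crop('scene','v2',340,130,480,290,3.7)"
```

```text
time: 34.45
ee_pos: [430.9, 308.6, 74.2]
tcp_rot: [-0.007, 1.0, 0.0, 0.0]
ft_force: [0.8, 0.3, -2.2]
opening: 18.4
```

View pics/v2.png

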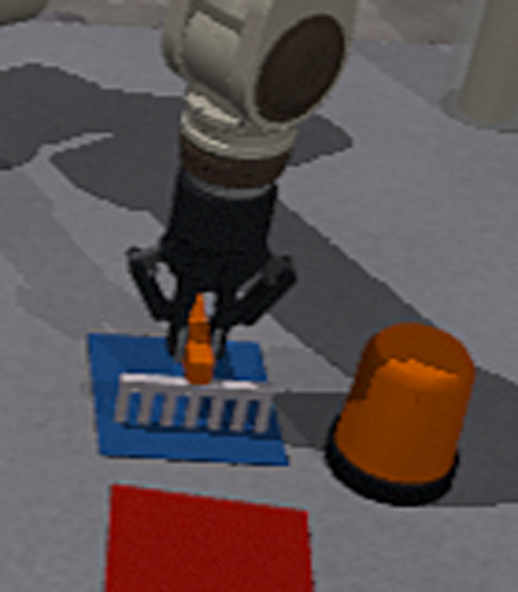

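Lowering by small steps until contact.

```bash
python3 -m jog '[[1,[0,0,0.2],0],[1,[0,0,0.15],0],[1,[0,0,0],0]]' 110
python3 -m jog '[[1,[0,0,0.15],0],[1,[0,0,0],0]]' 110
python3 -m jog '[[1,[0,0,0.1],0],[1,[0,0,0],0]]' 110
```

```text
time: 34.8
ee_pos: [430.3, 308.6, 69.7]
tcp_rot: [-0.007, 1.0, -0.0, -0.0]
ft_force: [-0.2, 0.9, -1.1]
opening: 18.3
time: 35.0
ee_pos: [430.4, 308.7, 68.8]
tcp_rot: [-0.007, 1.0, 0.0, 0.0]
ft_force: [-2.1, -1.9, 3.4]
opening: 18.6
time: 35.2
ee_pos: [430.5, 308.7, 68.8]
tcp_rot: [-0.007, 1.0, 0.0, 0.0]
ft_force: [-5.4, -3.3, 12.2]
opening: 17.8
```

```bash
python3 -m jog '[[1,[0,0,-0.1],0],[0.2,[0,0,0],0],[-0.1,[0,0,0],0],[-0.2,[0,0,0],0],[-0.2,[0,0,0],0],[-0.2,[0,0,-1],0],[-0.2,[0,0,-2],0],[-0.2,[0,0,-3],0]]' 110
python3 -m jog '[[-0.2,[0,0,-4],0],[-0.2,[0,0,-4],0],[0.4,[0,-4,0],0],[1,[0,-4.5,0],0],[1,[0,-4.5,0],0],[1,[0,-4.5,0],0],[1,[0,0,0],0]]' 60
python3 -c "
from h import *
st()
crop('scene','v3',340,130,480,290,3.7)
grab('top','v4')"
```

```text
time: 36.0
ee_pos: [429.7, 308.1, 128.2]
tcp_rot: [-0.007, 1.0, -0.001, -0.001]
ft_force: [-0.2, -0.3, 0.2]
opening: 51.7
time: 36.7
ee_pos: [432.8, 129.7, 209.6]
tcp_rot: [-0.005, 1.0, -0.0, 0.001]
ft_force: [0.7, 0.7, 0.3]
opening: -0.1
t 36.7 pos [432.8 129.7 209.6] toolx [-1.    -0.01  -0.001] tooly [-0.01   1.    -0.001] z [ 0.001 -0.001 -1.   ] F [0.7 0.7 0.3] op -0.1 q [ 0.29 -0.16 -0.15  1.58 -0.    0.28]
```

View pics/v3.png

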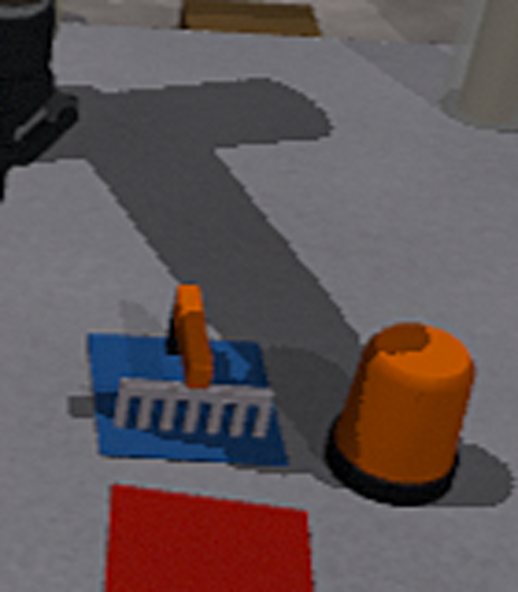

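View pics/v4.png

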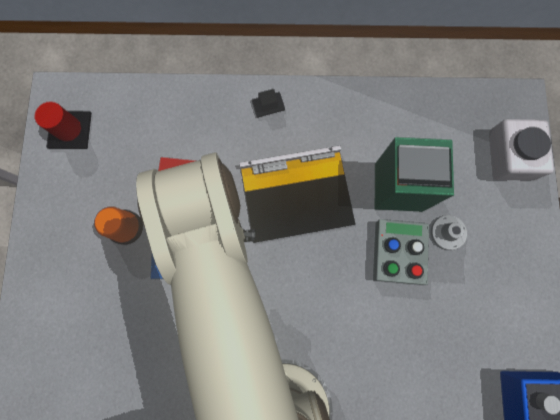

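Run:
```python
from h import *
f=grab('top'); im=f['pixels'][:,:,::-1]
cv2.imwrite('pics/k1.png',cv2.resize(im[210:295,365:475],None,fx=7,fy=7,interpolation=cv2.INTER_CUBIC))
f=grab('scene'); im=f['pixels'][:,:,::-1]
cv2.imwrite('pics/k2.png',cv2.resize(im[180:250,170:240],None,fx=8,fy=8,interpolation=cv2.INTER_CUBIC))
```

```text
(no output)
```

View pics/k1.png

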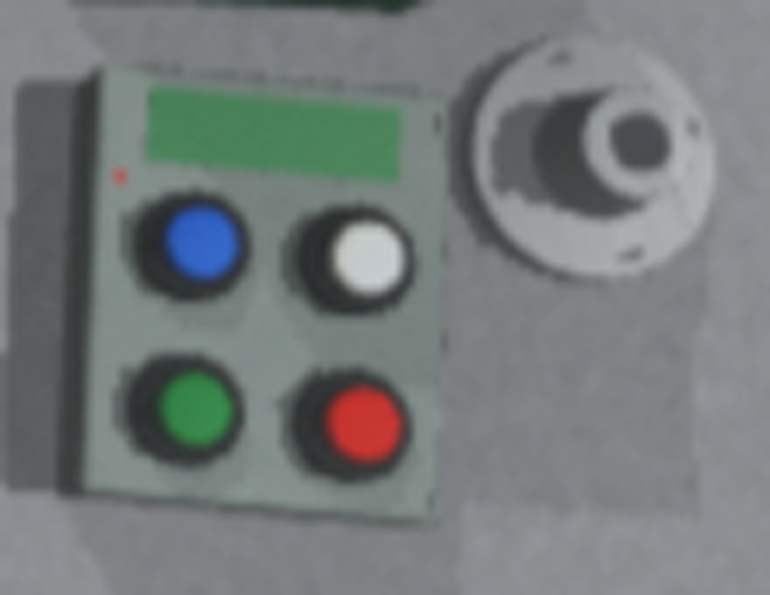

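View pics/k2.png

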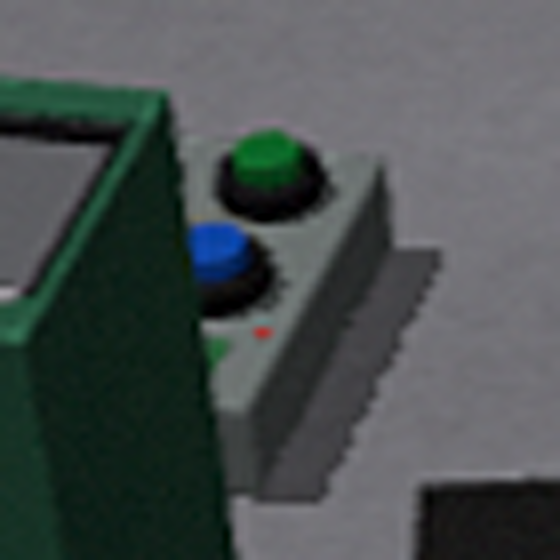

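Run:
```python
from h import *
for n,(a,b),s in (('blue',(204,242),(219,240)),('green',(198,409),(268,147)),('white',(371,258),None),('red',(366,424),None)):
  for z in (55,60,65,70):
    t=w('top',365+(a+.5)/7-.5,210+(b+.5)/7-.5,z)[:2].round(1)
    c=w('scene',170+(s[0]+.5)/8-.5,180+(s[1]+.5)/8-.5,z)[:2].round(1) if s else ''
    print(n,z,t,c)
to(434,-354,130)
```

```text
blue 55 [ 441.6 -293.6] [ 426.  -292.2]
blue 60 [ 441.1 -292.1] [ 432.7 -289.8]
blue 65 [ 440.6 -290.7] [ 439.3 -287.4]
blue 70 [ 440.  -289.2] [ 445.9 -285. ]
green 55 [ 377.  -288.8] [ 361.2 -290. ]
green 60 [ 376.8 -287.4] [ 368.3 -287.6]
green 65 [ 376.5 -286. ] [ 375.3 -285.2]
green 70 [ 376.3 -284.5] [ 382.3 -282.7]
white 55 [ 436.4 -358.4] 
white 60 [ 435.9 -356.6] 
white 65 [ 435.4 -354.9] 
white 70 [ 434.8 -353.1] 
red 55 [ 372.3 -353.3] 
red 60 [ 372.1 -351.6] 
red 65 [ 371.8 -349.9] 
red 70 [ 371.6 -348.1] 
t 36.9 pos [433.  134.2 208.7] toolx [-1.    -0.015 -0.   ] tooly [-0.015  1.     0.   ] z [ 0.  0. -1.] F [1.  0.9 0.4] op -0.0 q [ 0.3  -0.16 -0.15  1.57  0.    0.29]
shift cm [  0.61 -48.82   7.85] rows>= 10.0
```

```bash
python3 -m jog '[[1,[0.05,-3,0],0],[1,[0.05,-4.4,0.5],0],[1,[0.05,-4.4,0.7],0],[1,[0.05,-4.4,0.7],0],[1,[0.05,-4.4,0.7],0],[1,[0.05,-4.4,0.7],0],[1,[0.05,-4.4,0.7],0],[1,[0.05,-4.4,0.7],0]]' 60
python3 -m jog '[[1,[0.05,-4.4,0.7],0],[1,[0.05,-4.4,0.7],0],[1,[0,-4.4,0.7],0],[1,[0,-1.8,0.5],0],[1,[0,0,0],0],[1,[0,0,0],0]]'
python3 -c "
from h import *
to(435.5,-355,100)
crop('top','k3',365,180,475,290,5)"
```

```text
time: 37.7
ee_pos: [434.2, -205.2, 161.1]
tcp_rot: [-0.008, 1.0, 0.0, 0.0]
ft_force: [0.1, 0.1, 0.2]
opening: -0.4
time: 38.3
ee_pos: [435.4, -353.3, 135.0]
tcp_rot: [-0.008, 1.0, 0.001, -0.0]
ft_force: [-0.4, -0.2, 0.3]
opening: -0.2
t 38.3 pos [ 435.4 -353.3  135. ] toolx [-1.    -0.015  0.001] tooly [-0.015  1.     0.001] z [-0.001  0.001 -1.   ] F [-0.4 -0.2  0.3] op -0.2 q [-0.68  0.1  -0.04  1.43  0.   -0.7 ]
shift cm [-0.01 -0.18  3.5 ] rows>= 1.0
```

View pics/k3.png

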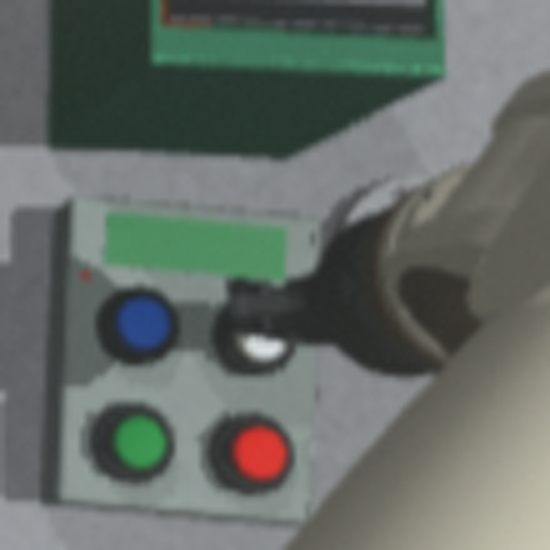

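```bash
python3 -m jog '[[1,[0,-0.15,2],0],[1,[0,0,1.9],0],[1,[0,0,0],0]]' 60
python3 -m jog '[[1,[0,0,0.4],0],[1,[0,0,0],0]]'
python3 -m jog '[[1,[0,0,0.3],0],[1,[0,0,0],0]]'
python3 -m jog '[[1,[0,0,0.2],0],[1,[0,0,0],0]]'
```

```text
time: 38.65
ee_pos: [434.5, -353.7, 94.5]
tcp_rot: [-0.008, 1.0, 0.001, -0.001]
ft_force: [0.1, 1.1, 0.4]
opening: 0.0
time: 38.85
ee_pos: [435.3, -355.5, 93.1]
tcp_rot: [-0.008, 1.0, -0.0, 0.0]
ft_force: [-0.1, -0.1, 0.5]
opening: -0.1
time: 39.05
ee_pos: [435.3, -356.0, 89.9]
tcp_rot: [-0.007, 1.0, -0.0, 0.001]
ft_force: [0.8, 0.9, 2.3]
opening: -0.1
time: 39.25
ee_pos: [435.2, -356.1, 87.6]
tcp_rot: [-0.007, 1.0, -0.0, 0.0]
ft_force: [2.2, 0.7, 2.9]
opening: -0.0
```

```bash
python3 -m jog '[[1,[0,0,0.2],0],[1,[0,0,0],0]]'
python3 -m jog '[[1,[0,0,0.2],0],[1,[0,0,0],0]]'
python3 -m jog '[[1,[0,0,0.1],0],[1,[0,0,0],0]]'
```

```text
time: 39.45
ee_pos: [435.2, -356.1, 86.0]
tcp_rot: [-0.007, 1.0, -0.0, 0.001]
ft_force: [3.2, 1.0, 7.6]
opening: -0.1
time: 39.65
ee_pos: [435.2, -356.2, 85.7]
tcp_rot: [-0.007, 1.0, -0.001, 0.001]
ft_force: [-3.0, 4.8, 18.8]
opening: 0.0
time: 39.85
ee_pos: [435.3, -356.2, 85.6]
tcp_rot: [-0.007, 1.0, -0.001, 0.001]
ft_force: [-4.9, 6.2, 26.1]
opening: -0.1
```

```bash
python3 -m jog '[[1,[0,0,-0.6],0],[1,[0,0,-1.2],0],[1,[0,0,-1.2],0],[1,[0,0,0],0]]'
python3 -c "
from h import *
to(376.5,-286,95)"
```

```text
time: 40.25
ee_pos: [435.3, -356.5, 114.1]
tcp_rot: [-0.007, 1.0, -0.001, 0.001]
ft_force: [0.5, 1.1, 0.3]
opening: -0.1
t 40.25 pos [ 435.3 -356.5  114.1] toolx [-1.    -0.014 -0.002] tooly [-0.014  1.    -0.002] z [ 0.002 -0.002 -1.   ] F [0.5 1.1 0.3] op -0.1 q [-0.69  0.11 -0.08  1.38 -0.   -0.7 ]
shift cm [5.78 7.13 1.89] rows>= 2.0
```

```bash
python3 -m jog '[[1,[1.9,2.4,0],0],[1,[1.9,2.4,0],0],[1,[1.9,2.3,0],0],[1,[0,0,0],0],[1,[0,0,0],0],[1,[0,0,0],0]]'
python3 -c "
from h import *
to(376.5,-286,95)
crop('top','k4',365,180,475,290,5)"
```

```text
time: 40.85
ee_pos: [377.3, -286.3, 112.3]
tcp_rot: [-0.007, 1.0, -0.0, 0.0]
ft_force: [0.2, 0.8, -0.1]
opening: -0.0
t 40.85 pos [ 377.3 -286.3  112.3] toolx [-1.    -0.014 -0.   ] tooly [-0.014  1.    -0.   ] z [ 0. -0. -1.] F [ 0.2  0.8 -0.1] op -0.0 q [-0.65 -0.1  -0.29  1.38 -0.   -0.66]
shift cm [0.08 0.03 1.73] rows>= 1.0
```

View pics/k4.png

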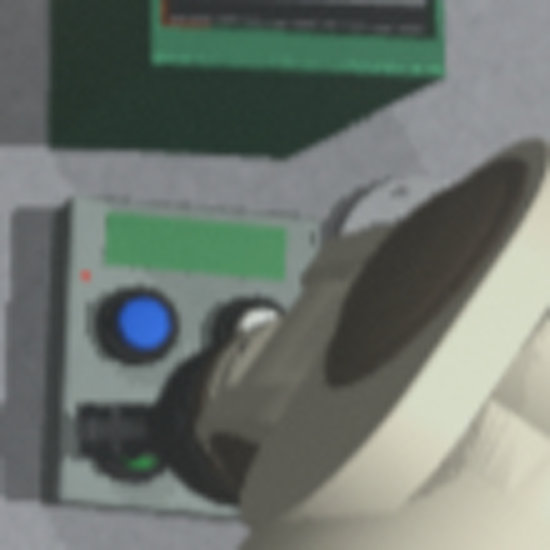

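```bash
python3 -m jog '[[1,[0.05,0,1],0],[1,[0,0,0.9],0],[1,[0,0,0],0]]'
python3 -m jog '[[1,[0,0,0.3],0],[1,[0,0,0.3],0],[1,[0,0,0],0]]'
python3 -m jog '[[1,[0,0,0.2],0],[1,[0,0,0],0]]'
```

```text
time: 41.2
ee_pos: [375.8, -285.5, 91.4]
tcp_rot: [-0.007, 1.0, 0.001, -0.001]
ft_force: [-0.3, -0.2, 0.2]
opening: 0.2
time: 41.5
ee_pos: [376.2, -285.7, 87.2]
tcp_rot: [-0.007, 1.0, -0.0, -0.0]
ft_force: [-2.3, 0.5, 3.4]
opening: -0.0
time: 41.7
ee_pos: [376.4, -285.8, 86.0]
tcp_rot: [-0.007, 1.0, -0.0, 0.0]
ft_force: [-3.2, 1.1, 6.8]
opening: -0.1
```

```bash
python3 -m jog '[[1,[0,0,0.2],0],[1,[0,0,0],0]]'
python3 -m jog '[[1,[0,0,0.1],0],[1,[0,0,0],0]]'
python3 -m jog '[[1,[0,0,-0.6],0],[1,[0,0,-1.2],0],[1,[0,0,-1.2],0],[1,[0,0,0],0],[1,[0,0,0],0]]'
python3 -c "
from h import *
to(440.6,-291,95)"
```

```text
time: 41.9
ee_pos: [376.5, -285.9, 85.7]
tcp_rot: [-0.007, 1.0, -0.001, 0.001]
ft_force: [-7.8, 5.4, 21.7]
opening: -0.1
time: 42.1
ee_pos: [376.5, -285.9, 85.5]
tcp_rot: [-0.007, 1.0, -0.001, 0.001]
ft_force: [-10.5, 6.8, 29.2]
opening: 0.1
time: 42.6
ee_pos: [376.5, -285.9, 112.4]
tcp_rot: [-0.007, 1.0, -0.0, 0.0]
ft_force: [0.3, 0.3, -1.0]
opening: 0.4
t 42.6 pos [ 376.5 -285.9  112.4] toolx [-1.    -0.014 -0.   ] tooly [-0.014  1.    -0.   ] z [ 0. -0. -1.] F [ 0.3  0.3 -1. ] op 0.4 q [-0.65 -0.1  -0.29  1.38  0.   -0.66]
shift cm [-6.4  -0.6   1.74] rows>= 2.0
```

```bash
python3 -m jog '[[1,[-3.2,-0.3,0],0],[1,[-3.2,-0.3,0],0],[1,[0,0,0],0],[1,[0,0,0],0],[1,[0,0,0],0]]'
python3 -m jog '[[1,[0,0,0.9],0],[1,[0,0,0.9],0],[1,[0,0,0],0]]'
python3 -c "
from h import *
to(440.6,-291,95)
crop('scene','k5',170,130,270,250,5)"
```

```text
time: 43.1
ee_pos: [439.7, -290.6, 111.8]
tcp_rot: [-0.007, 1.0, 0.0, -0.001]
ft_force: [0.8, -0.0, 0.2]
opening: 0.1
time: 43.4
ee_pos: [439.4, -290.5, 92.6]
tcp_rot: [-0.007, 1.0, 0.001, -0.001]
ft_force: [0.8, -0.2, 0.1]
opening: 0.3
t 43.4 pos [ 439.4 -290.5   92.6] toolx [-1.    -0.014  0.002] tooly [-0.014  1.     0.001] z [-0.002  0.001 -1.   ] F [ 0.8 -0.2  0.1] op 0.3 q [-0.58  0.03 -0.2   1.34 -0.   -0.6 ]
shift cm [-0.12 -0.06 -0.24] rows>= 1.0
```

View pics/k5.png

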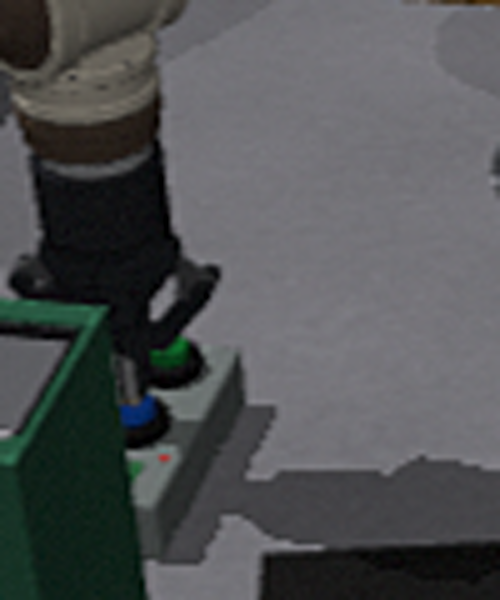

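The fingertip is over the blue key at crop (135,405), and green has sprung back up. Pressing blue.

```bash
python3 -m jog '[[1,[0,0,0.3],0],[1,[0,0,0.3],0],[1,[0,0,0],0]]'
python3 -m jog '[[1,[0,0,0.2],0],[1,[0,0,0],0]]'
python3 -m jog '[[1,[0,0,0.2],0],[1,[0,0,0],0]]'
python3 -m jog '[[1,[0,0,0.1],0],[1,[0,0,0],0]]'
```

```text
time: 43.75
ee_pos: [440.4, -290.9, 88.3]
tcp_rot: [-0.007, 1.0, -0.0, 0.0]
ft_force: [-1.2, -0.9, 2.0]
opening: 0.5
time: 43.95
ee_pos: [440.4, -290.9, 86.3]
tcp_rot: [-0.007, 1.0, -0.0, 0.0]
ft_force: [-1.4, -0.2, 3.7]
opening: -0.1
time: 44.15
ee_pos: [440.5, -291.0, 85.8]
tcp_rot: [-0.007, 1.0, -0.0, 0.0]
ft_force: [-4.6, 1.9, 12.8]
opening: 0.0
time: 44.35
ee_pos: [440.6, -291.0, 85.7]
tcp_rot: [-0.007, 1.0, -0.001, 0.001]
ft_force: [-8.3, 4.8, 20.5]
opening: -0.0
```

Bottomed. I'll lift, move back clear of everything, and do a final check.

```bash
python3 -m jog '[[1,[0,0,-0.6],0],[1,[0,0,-1.5],0],[1,[0,0,-3],0],[1,[0,0,-4],0],[1,[0,0,-4],0],[1,[3,0,0],0],[1,[4,1,0],0],[1,[3,1,0],0]]'
python3 -m jog '[[1,[1,-3,0],0],[1,[1,-4,0],0],[1,[0,-3,0],0],[1,[0,0,0],0],[1,[0,0,0],0]]'
python3 - <<'E'
from h import *
st()
f=grab('top','z1'); im=f['pixels'][:,:,::-1]
cv2.imwrite('pics/z2.png',cv2.resize(im[140:285,135:365],None,fx=3.4,fy=3.4,interpolation=cv2.INTER_CUBIC))
grab('scene','z3')
E
```

```text
time: 45.15
ee_pos: [338.7, -271.9, 214.9]
tcp_rot: [-0.007, 1.0, 0.0, 0.0]
ft_force: [-0.3, -0.0, 0.1]
opening: -0.1
time: 45.65
ee_pos: [321.4, -372.7, 214.3]
tcp_rot: [-0.007, 1.0, 0.0, -0.0]
ft_force: [0.3, -0.1, 0.3]
opening: -0.0
t 45.65 pos [ 321.4 -372.7  214.3] toolx [-1.    -0.013  0.   ] tooly [-0.013  1.     0.001] z [-0.     0.001 -1.   ] F [ 0.3 -0.1  0.3] op -0.0 q [-0.86 -0.06 -0.06  1.58  0.   -0.87]
```

View pics/z1.png

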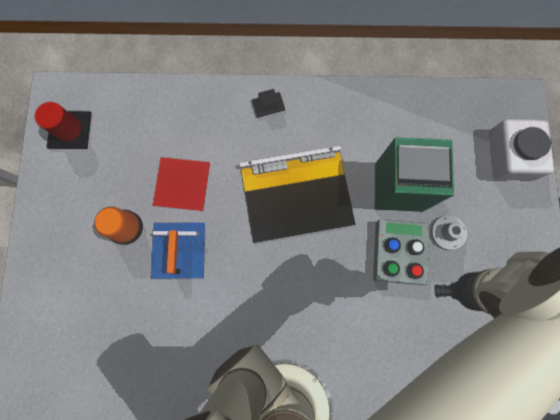

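View pics/z2.png

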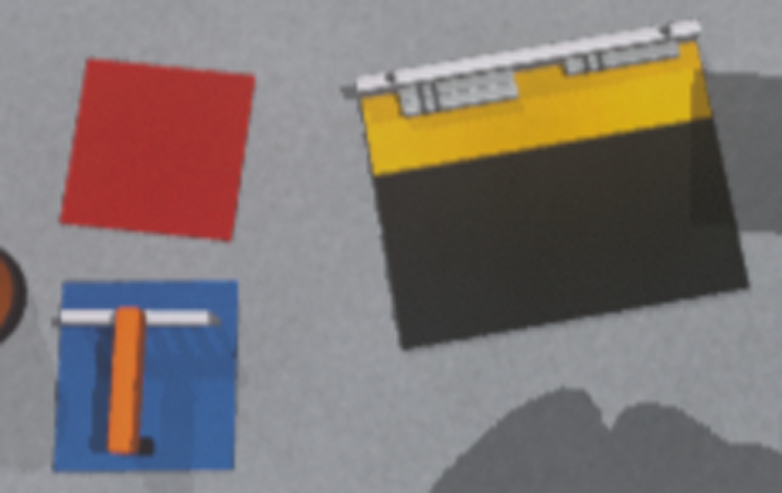

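View pics/z3.png

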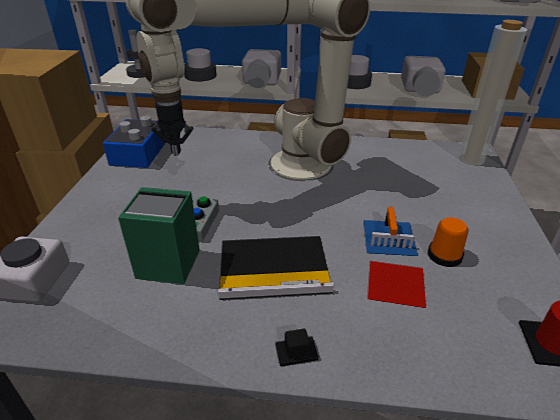

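Run:
```python
from h import *
A=lambda pts,z:np.array([w('top',135+(u+.5)/3.4-.5,140+(v+.5)/3.4-.5,z)[:2] for u,v in pts])
B=A([(115,308),(143,308),(139,453),(108,453)],72); print(B.round(1))
print('head',A([(59,310),(213,312)],38).round(1)); print('mat',A([(62,281),(238,281),(234,470),(53,472)],4).mean(0))
```

```text
[[468.1 319. ]
 [468.4 296.8]
 [354.5 292.4]
 [354.1 316.6]]
head [[470.4 375. ]
 [470.7 248.5]]
mat [421.28156631 308.66146483]
```

```bash
python3 -c "
from plant import manip; print(manip.hand_in())"
```

```text
the job is handed in; nothing more can be done
None
```

The job is done in the order asked and handed in at about 46 s of the 210 s allowed.

- **Rejects:** I pushed both cracked blocks through the bin flap. The flap shut behind each one, and the red mat is empty in the last pictures.
- **Rails:** There were three. I combed them with the rake in two sweeps, and they lie in the yellow strip against the stop and look parallel to it. They looked the same after the key presses, and the gripper never touched them.
- **Rake:** It stands level on its blue mat. The handle point is about 7 mm ahead of the mat's centre in x and about 1 mm off in y, with the whole rake on the mat.
- **Keys:** I pressed white, green and blue in that order, each down to its hard stop (about 6 mm; wrist force peaked at about 32 N). I never went near the red key.
- **Bystanders:** The beacon lamp and hub flange are where they started.

No check failed. The two cameras disagreed by a few millimetres on some positions, mainly along x. I saw no sign of a knocked rail or a slackened grip.

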